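# Clear the jammed stone-ball grading ramp in the finds lab

### The job

The big terracotta ball is jammed in the ramp's gate and the small white stone balls behind it must run into the white dish. Loosen the red clamp knob right back (anticlockwise), swing the blue spout (it has a yellow grip post) until it is centred on the red mark in front of the white dish, and screw the clamp up tight again. Then nudge the big ball well back up the ramp, without lifting it out or bumping the magnifier above (the tool has to be tilted to get in below it), so that all four small balls roll past it into the white dish; leave the big ball on the ramp and the other things on the bench alone.

Things in the scene. Friction and masses are not known exactly. Their poses are not given: they have to be found in the camera images.
- grader: Fixed grading ramp stand. Origin on the table straight below the middle of the gate, which is also the spout's vertical swivel axis; +x points up the ramp (roughly away from the robot), z up. A white quadrant plate (radius 100 mm, top 66 mm above the table) under the spout carries two red marks, 0.601 rad (34.4 degrees) either side of -x, each in front of one dish.
- gate (a point): Middle of the gate, on the ramp floor, 98 mm above the table, same axes as the grader: a 36 mm wide opening (y = +-18 mm) at the ramp's foot. Two funnel walls 16 mm high run from it to the side walls, meeting them at x = 34, y = 58 mm and at x = 80, y = -58 mm. Balls roll down to -x through it onto the spout. Should small balls wedge there, nudging the big ball back again usually frees them.
- ramp_mid (a point): Point on the ramp floor, 100 mm up-ramp of the gate, 112 mm above the table. The floor rises 8 degrees towards the grader's +x, is 116 mm wide inside and 200 mm long; side walls 42 mm high from x = 35 mm on.
- clamp (a joint): Red clamp knob (rad): 0 = fully loose (stop), 1.35 = fully tight (stop); grows clockwise seen from above. Below 0.4 it is loose, above 1.0 it is tight. Starts tight, at 1.05 to 1.25. Turns lightly (0.04 N m). It is not felt in the spout's swing, but the spout may be swung only with the clamp loose.
- clamp_grip (a point): Grip point of the clamp knob, on its vertical axis, 103 mm above the table, at x = -10, y = 160 mm in the grader frame. The grip is an upright bar 14 mm thick, 46 mm long, from 78 to 110 mm above the table. The bar lies along this point's own x axis, which is the grader's x axis at joint 0 and turns with the joint.
- spout (a joint): Swing of the blue spout (rad) about the grader's vertical axis. 0 = straight along the grader's -x; positive swings its tip towards the grader's -y. Range -0.85 to 0.85; marks at +0.601 (dish on the -y side) and -0.601 (dish on the +y side). Starts within 0.2 of 0. Friction (0.15 N m) keeps it where it is left.
- spout_pivot (a point): On the spout's swivel axis, 66 mm above the table; turns with the spout, which points along this point's -x.
- spout_post (a point): Centre of the upright yellow post, 16 mm diameter, 26 mm tall (116 to 141 mm above the table), on a steel bridge over the spout, 100 mm from the swivel axis. Spout: blue trough about 56 mm wide, 120 mm long, walls 24 mm, its floor 93 mm high at the axis and 76 mm at the tip.
- lamp: Fixed magnifier lamp (same origin and axes as the grader): grey frame round a clear lens over the ramp, x = 55 to 155 mm, y = +-86 mm, 190 to 280 mm above the table. In front of it (x below 55 mm) all is open. A gripper held upright over the gate meets the frame before the ball is back far enough; leaning back towards the robot by 30 to 40 degrees clears it.
- big_center (a point): Centre of the big terracotta ball, 48 mm diameter, 145 g, rolls freely. Jammed in the gate with its centre about 10 mm up-ramp of it; it rolls back down into the gate when released. Pushed back until its centre is 55 mm or more up-ramp of the gate it frees the way; about 75 mm held there for about 2 s lets the small balls pass on both sides.
- white_dish_in (a point): Centre of the inner floor of the fixed white bowl, the target: rim radius 70 mm, 55 mm high. It stands 170 mm from the swivel axis, before one of the two red marks.
- green_dish: Fixed green bowl of the same size before the other mark; must stay empty. Origin at the centre of its underside.
- jar: Bystander: amber glass jar, 48 mm diameter, 75 mm high, beside the ramp on its -y side. Origin at the centre of its underside.
- wax: Bystander: yellow wax block 50 x 35 x 25 mm beside the ramp on its +y side. Origin under its centre.
- brush: Bystander: brush lying on the bench.
- spatula: Bystander: spatula lying on the bench.
- bottle: Bystander: white bottle, 60 mm diameter, 150 mm high.
- beaker: Bystander: blue cup, 70 mm diameter, 80 mm high.
- small0_center (a point): Centre of a small white stone ball, 22 mm diameter, 15 g, rolls freely; starts behind and beside the big ball on the ramp.
- small1_center (a point): Centre of a small white stone ball, 22 mm diameter, 15 g, rolls freely; starts behind and beside the big ball on the ramp.
- small2_center (a point): Centre of a small white stone ball, 22 mm diameter, 15 g, rolls freely; starts behind and beside the big ball on the ramp.
- small3_center (a point): Centre of a small white stone ball, 22 mm diameter, 15 g, rolls freely; starts behind and beside the big ball on the ramp.
Things that resemble listed ones, but are neither listed nor needed, are in the scene too. Of the things that look like the part that bears big_center, the largest one is meant.

How it is judged:
By the outcome, as a careful person would: the job done as asked, in the order asked, and still so for the second after the job is handed in, with the robot touching nothing.
It also fails if it takes over 67 s, if anything falls off the work surface, if the arm or the gripper's body presses on something with over 40 N, if the wrist force passes 120 N, or if a joint passes its speed limit or range.

### The arm

A 6-joint arm with a two-finger parallel gripper is mounted at the origin on the work surface. World frame = base frame: x ahead of the robot, y to its left, z up, the work surface at z = 0. Lengths are in mm, angles in rad, forces in N, time in s.
With the tool pointing down it reaches from about 275 to 850 mm from the base axis. Payload 5.2 kg.
Tool frame: the origin (TCP) lies on the centre line of the jaws, within the pads' length; the fingertips stand tip_reach ahead of it and the grasp point (between the pads) lies 3 mm ahead of it (tip_reach is the distance from the TCP to the fingertips, in mm); x points along the fingers, z is the direction in which the jaws open and shut, and the axes are right-handed (so a half turn about x gives the same grasp; the last joint's range is limited). The gripper opens to 85 mm and grips with 20 to 120 N. Pads are 22 mm wide; open, the fingers measure 114 mm over their backs; the gripper's body (76 mm by 85 mm) begins 54 mm behind the grasp point. The pads swing forward as they close: fully open they stand 13 mm farther back than shut.
Start: joints at [0.944, 0.259, 1.535, -0, 1.348, -0.203], TCP at [226.154, 501.357, 222.91] pointing down, gripper open.
Joint ranges: [-3.14, 3.14], [-0.91, 2.08], [0.19, 2.58], [-1.22, 4.36], [0.22, 2.71], [-3.12, 3.12]. Speed limits (rad/s): [2.57, 2.57, 3.14, 3.14, 3.14, 3.14].

### API

Orientations are given as a rotation vector (axis times angle).
In Python, from rig import sense, snapshot, get_calibration, close_job, spot_in, regions_of, tip_of, tip_reach gives the robot as it stands. The module is installed in compiled form; this text tells all that it offers.
- The arm moves only by the tool send_rows, never from a script. Its argument "moves" is a list of rows, each an object of numbers: "x", "y", "z": the shift along the tool's x, y, z in m; "rx", "ry", "rz": the turn, a rotation vector about the tool's x, y, z in degrees; "fingers": the opening, from 0 (shut) to 1 (fully open). A call has 1 to 12 rows; each row is the pose to reach, as a shift and turn from the pose measured when the call began, along the tool's axes at that moment; what a row does not reach only later rows make up. A row lasts 1/10 s, in which the tool goes at most 50 mm and 8.59 degrees, less where a joint would pass 70% of its speed; a pose out of reach is approached as far as the arm can. A call with a gripper value outside its range is refused whole. The fingers move at their own pace and stop on an object; the grip force is fixed at half the most. Time passes only in rows, so rows that repeat a pose let the fingers close. It gives the time, the measured TCP pose, the force and the opening at its end, in the units of the state.
- sense(): the state, without advancing time (a new reading comes with each control period).
- snapshot(name): name is "side" or "top"; returns the picture (384x512x3 uint8, red, green, blue); there is no depth.
- get_calibration(name): a dict with "intrinsics" (3x3 intrinsics, pixels), "eye" and "attitude" of the camera in the world. Camera axes: x right, y down, z forward; pixel columns grow to the right and rows downward; lengths in mm; the calibration is good to about 2 mm. A picture is of the moment at which its call begins. get_calibration takes no time and is no camera call.
- close_job(): hands the job in, once; it reports no verdict.
Trained networks look in the newest picture that a camera, given by its name, has taken for a name from the list of things; names that differ only in an ending like _2 or _b are one class to them, and where a whole thing is asked for, a point or a joint stands for the part that bears it (a point fixed in the world has none). Each returns a list of dicts, best first, with "score" (0 to 1); they miss things now and then, are a little off and sometimes report something else, mostly with a low value. They report only what shows in the picture. A call takes as long as a camera call. They do not tell look-alikes from the thing itself.
- spot_in(target, camera): "bbox" ([left, top, right, bottom] in pixels, round what is visible of it).
- regions_of(target, camera): "mask" (384x512 bool, what is visible of it) and "bbox" ([left, top, right, bottom] in pixels, round what is visible of it).
- tip_of(target, camera): "at" ([column, row] in pixels: a listed point, or the origin of a listed thing).
The state is a dict: "time_s": time; "q": joint angles; "qvel": joint speeds; "joint_torque": joint torques, N m; "tool_pos": TCP position; "ee_rot": TCP orientation; "ft_force": force on the tool from outside, world axes, zero at the start; "ft_torque": the same for the moment, N m; "width": finger opening in mm.
Only numpy, scipy, OpenCV 4.12 (cv2) and the standard library are available. Lean on these libraries where they do the work, as an engineer would, in place of code of your own. Each camera call takes 0.05 s, during which the arm holds its last target.

## Working session

There is one attempt and no reset: what is moved stays moved. The work goes in short steps, Python scripts to look and compute and a tool call to move; the robot and the scene stay as the last step left them, time stands still between calls to the robot, and variables do not carry over. Pictures are saved under pics/ and viewed, and the job is handed in when it is done.

Besides the shell and the picture viewer there is one more tool, called after ">>>" in YAML: its name, and indented under it one key for each argument. send_rows: Moves the arm, as the interface text tells. Its arguments: {"type":"object","properties":{"moves":{"type":"array"}},"required":["moves"]}

```bash
mkdir -p pics; python3 - <<'E'
from rig import *
import cv2,numpy as np
for n in ("side","top"):
    im=snapshot(n); cv2.imwrite(f"pics/{n}0.png",cv2.cvtColor(im,cv2.COLOR_RGB2BGR))
    c=get_calibration(n); print(n,c)
    for t in ("grader","gate","ramp_mid","clamp_grip","spout_pivot","spout_post","big_center","white_dish_in","green_dish","lamp","small0_center"):
        print(t,[(np.round(r["at"]).tolist(),round(r["score"],2)) for r in tip_of(t,n)[:4]])
s=sense(); print(s, tip_reach if not callable(tip_reach) else tip_reach())
E
```

```text
side {'intrinsics': array([[398.33334664,   0.        , 260.28936787],
       [  0.        , 398.33334664, 198.04729349],
       [  0.        ,   0.        ,   1.        ]]), 'eye': array([ 441.43542442, -609.89915529,  791.60947381]), 'attitude': array([-2.40872586,  0.14848598, -0.06837872])}
grader [([282.0, 230.0], 0.6)]
gate [([284.0, 207.0], 0.9)]
ramp_mid [([325.0, 192.0], 0.97), ([305.0, 196.0], 0.52)]
clamp_grip [([259.0, 158.0], 0.5)]
spout_pivot [([287.0, 214.0], 0.86)]
spout_post [([240.0, 200.0], 0.87), ([339.0, 280.0], 0.74)]
big_center [([288.0, 198.0], 0.6), ([285.0, 208.0], 0.59), ([298.0, 279.0], 0.57), ([298.0, 313.0], 0.47)]
white_dish_in [([218.0, 213.0], 0.81), ([285.0, 232.0], 0.2)]
green_dish [([233.0, 278.0], 0.72)]
lamp [([252.0, 122.0], 0.25)]
small0_center [([250.0, 123.0], 0.3)]
top {'intrinsics': array([[414.54529434,   0.        , 256.3165433 ],
       [  0.        , 414.54529434, 190.93559369],
       [  0.        ,   0.        ,   1.        ]]), 'eye': array([ 365.69449142,   -4.83904245, 1225.92391632]), 'attitude': array([-2.15024408,  2.13145209, -
[... 563 characters left out ...]
r [([253.0, 172.0], 0.45)]
{'time_s': 1.2, 'q': array([ 9.44199969e-01,  2.58616225e-01,  1.53499649e+00, -1.68088157e-05,
        1.34801008e+00, -2.02804930e-01]), 'qvel': array([ 1.61662799e-04, -2.05186705e-04,  2.30100498e-03,  3.38344039e-05,
        1.73989986e-04,  5.55081601e-04]), 'joint_torque': array([-4.31599283e-04, -4.45919466e+01, -2.90897530e+01, -1.47491578e-04,
        6.44454030e-04, -2.38515162e-05]), 'tool_pos': array([226.15821455, 501.35233821, 222.90241003]), 'ee_rot': array([-0.89164973,  1.38041062,  0.89160668]), 'ft_force': array([-0.18241131,  0.71068545, -0.53391631]), 'ft_torque': array([-0.01066368, -0.03019693, -0.00812303]), 'width': 85.35882090109334} 22.0
```

```bash
python3 - <<'E'
import cv2
a=cv2.imread("pics/side0.png");b=cv2.imread("pics/top0.png")
cv2.imwrite("pics/s0c.png",cv2.resize(a[90:330,150:420],None,fx=2.5,fy=2.5,interpolation=cv2.INTER_CUBIC))
cv2.imwrite("pics/t0c.png",cv2.resize(b[90:290,120:380],None,fx=3,fy=3,interpolation=cv2.INTER_CUBIC))
E
```

```text
(no output)
```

View pics/side0.png

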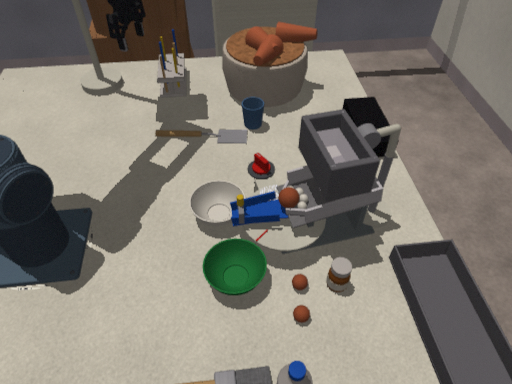

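View pics/s0c.png

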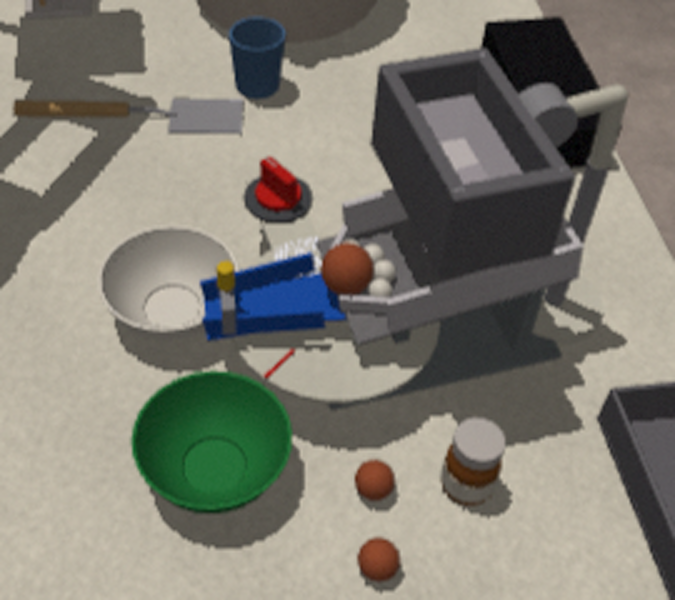

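View pics/t0c.png

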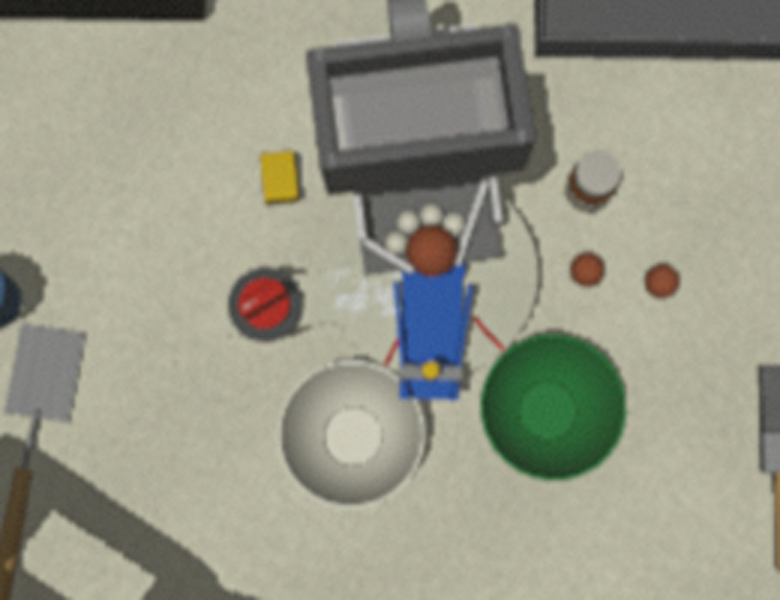

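The side view shows the big ball jammed at (289,198), with two smaller look-alikes on the bench at (300,282) and (301,313). The white dish is at (218,202) and the green one at (235,265). The jammed ball, at (264,173) in the top view, is the largest and sits in the gate, so that is the one meant. Next I'll fit the grader pose.

```bash
cat > h.py <<'E'
import numpy as np,cv2
from scipy.spatial.transform import Rotation as R
from scipy.optimize import least_squares
from rig import *
C={n:get_calibration(n) for n in("side","top")}
def proj(n,P):
    c=C[n];M=R.from_rotvec(c["attitude"]).as_matrix()
    p=M.T@(np.asarray(P,float)-c["eye"]); p=c["intrinsics"]@p; return p[:2]/p[2]
def ray(n,uv,z):
    c=C[n];M=R.from_rotvec(c["attitude"]).as_matrix()
    d=M@np.linalg.inv(c["intrinsics"])@np.array([uv[0],uv[1],1.]); e=c["eye"]
    return e+d*(z-e[2])/d[2]
E
python3 - <<'E'
from h import *
a=.601;D=170*np.array([-np.cos(a),np.sin(a)]);G=170*np.array([-np.cos(a),-np.sin(a)])
F=[("top",(237.7,234.3),(*D,55)),("top",(304.3,225),(*G,55)),("top",(263.7,173),(10,0,123)),("top",(208.6,190.8),(-10,160,108)),
("side",(218,202),(*D,55)),("side",(235.2,264.8),(*G,55)),("side",(288.8,198),(10,0,123)),("side",(262,161),(-10,160,108)),
("top",(222.7,107.3),(155,86,280)),("top",(292.3,99),(155,-86,280)),("top",(297,136.7),(55,-86,280)),("top",(229,144.3),(55,86,280))]
def W(p,q):
    c,s=np.cos(p[2]),np.sin(p[2]); return np.array([p[0]+c*q[0]-s*q[1],p[1]+s*q[0]+c*q[1],q[2]])
f=lambda p:np.concatenate([proj(n,W((p[0],p[1],p[2]/1000),q))-uv for n,uv,q in F])
r=least_squares(f,[430,-20,0],loss="soft_l1",x_scale=[1,1,1])
print(r.x);print(np.round(r.fun.reshape(-1,2),1))
print(F and "ball ray",ray("top",(263.7,173),123),ray("side",(288.8,198),123))
p=(r.x[0],r.x[1],r.x[2]/1000)
for n,q in (("clamp",(-10,160,103)),("ball",(10,0,123)),("post0",(-100,0,128)),("postT",(-100*np.cos(a),100*np.sin(a),128)),("jar",(0,0,0))): print(n,W(p,q))
for n in("top","side"):
    snapshot(n)
    for t in("clamp_grip","clamp","spout_post","spout","big_center"):
        print(n,t,[(np.round(x["bbox"]).tolist(),round(x["score"],2)) for x in spot_in(t,n)[:3]])
E
```

```text
[576.80110485 -27.84708791 146.53082348]
[[ 0.1  0.2]
 [ 1.1  0.1]
 [ 1.   0.2]
 [-1.  -1.5]
 [-0.8 -1.4]
 [-0.2  0.4]
 [ 0.3  0.4]
 [-0.8 -2.7]
 [-0.9 -1.2]
 [ 0.8 -2.4]
 [ 2.5 -0. ]
 [-1.9  2.1]]
ball ray [587.26523047 -23.76818191 123.        ] [586.19410529 -25.21288252 123.        ]
clamp [543.54714631 128.97821056 103.        ]
ball [586.69394039 -26.38701773 123.        ]
post0 [477.87274943 -42.44778978 128.        ]
postT [486.95168699  16.05145547 128.        ]
jar [576.80110485 -27.84708791   0.        ]
top clamp_grip [([249.0, 170.0, 256.0, 177.0], 0.72), ([203.0, 182.0, 218.0, 200.0], 0.65)]
top clamp [([202.0, 180.0, 215.0, 196.0], 0.6), ([248.0, 179.0, 276.0, 222.0], 0.36)]
top spout_post [([248.0, 177.0, 277.0, 223.0], 0.78), ([254.0, 162.0, 259.0, 168.0], 0.59)]
top spout [([249.0, 177.0, 279.0, 225.0], 0.7)]
top big_center [([255.0, 162.0, 275.0, 180.0], 0.58), ([336.0, 176.0, 349.0, 191.0], 0.58), ([312.0, 176.0, 322.0, 189.0], 0.44)]
side clamp_grip [([251.0, 153.0, 272.0, 176.0], 0.82), ([227.0, 190.0, 287.0, 226.0], 0.7)]
side clamp [([252.0, 153.0, 270.0, 174.0], 0.68), ([232.0, 108.0, 401.0, 252.0], 0.3)]
side spout_post [([232.0, 195.0, 286.0, 228.0], 0.98)]
side spout [([228.0, 192.0, 287.0, 225.0], 0.83)]
side big_center [([293.0, 306.0, 312.0, 321.0], 0.72), ([290.0, 275.0, 309.0, 291.0], 0.6), ([278.0, 188.0, 299.0, 209.0], 0.58)]
```

```bash
python3 - <<'E'
from h import *
a=cv2.imread("pics/side0.png");b=cv2.imread("pics/top0.png")
x=cv2.resize(b[174:206,190:232],None,fx=9,fy=9,interpolation=cv2.INTER_CUBIC)
y=cv2.resize(a[145:181,240:282],None,fx=9,fy=9,interpolation=cv2.INTER_CUBIC)
h=max(x.shape[0],y.shape[0]);o=np.zeros((h,x.shape[1]+y.shape[1],3),np.uint8)
o[:x.shape[0],:x.shape[1]]=x;o[:y.shape[0],x.shape[1]:]=y
cv2.imwrite("pics/clamp.png",o)
E
```

```text
(no output)
```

View pics/clamp.png

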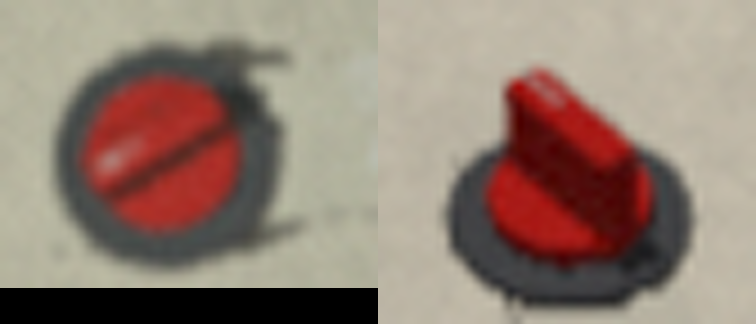

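```bash
python3 - <<'E'
from h import *
g=np.array([576.8,-27.85]);yaw=.1465
q=lambda x,y:((x-378)/9+240-.5+.5/9,y/9+145-.5+.5/9)
A=ray("side",q(524,82),110);B=ray("side",q(620,160),110)
print(A,B,(A+B)/2,np.linalg.norm(A-B),np.arctan2(*(A-B)[1::-1]),np.arctan2(*(B-A)[1::-1])-yaw)
print("top", [ray("top",((x)/9+190-.5,y/9+174-.5),78) for x,y in((162,155),(112,195),(228,126))])
t=[ray("top",((x)/9+190-.5,y/9+174-.5),110)for x,y in((112,195),(228,126))];d=t[1]-t[0];print(np.arctan2(d[1],d[0])-yaw)
t=[ray("top",(431/3+120-.3,370/3+90-.3),141),ray("side",(226/2.5+150-.3,266/2.5+90-.3),141)];print(t)
E
```

```text
[531.6534919  145.63348737 110.        ] [554.27068619 110.54015894 110.        ] [542.96208905 128.08682316 110.        ] 41.750199738108414 2.1432862149207565 -1.1448064386690366
top [array([544.29654375, 132.6609301 ,  78.        ]), array([531.5748715 , 147.86455382,  78.        ]), array([553.62861043, 112.33175845,  78.        ])]
-1.1618249310674542
[array([476.47700353, -23.22351419, 141.        ]), array([476.83407919, -22.7216045 , 141.        ])]
```

```bash
cat >> h.py <<'E'
g=np.array([576.8,-27.85]);yaw=.1465
def gw(x,y,z): 
    c,s=np.cos(yaw),np.sin(yaw); return np.array([g[0]+c*x-s*y,g[1]+s*x+c*y,z])
def down(zang,tilt=0,tdir=0):
    # tool x down, tool z horizontal at world angle zang
    x=np.array([0,0,-1.]);z=np.array([np.cos(zang),np.sin(zang),0]);return np.stack([x,np.cross(z,x),z],1)
def row(p,M=None,s=None):
    s=s or sense();Q=R.from_rotvec(s["ee_rot"]).as_matrix()
    t=Q.T@(np.asarray(p)-s["tool_pos"])/1000
    r=np.zeros(3) if M is None else np.degrees(R.from_matrix(Q.T@M).as_rotvec())
    return np.round(t,4),np.round(r,2)
E
python3 - <<'E'
from h import *
s=sense();print(R.from_rotvec(s["ee_rot"]).as_matrix().round(3))
a=-1.0+np.pi/2
for k in(a,a-np.pi):
    print(np.degrees(k),row((543.2,129,190),down(k)),row((543.2,129,107),down(k)))
E
```

```text
[[ 0.    -0.912  0.411]
 [ 0.     0.411  0.912]
 [-1.    -0.     0.   ]]
32.70422048691768 (array([ 0.0329, -0.4421, -0.2091]), array([3.301e+01, 1.000e-02, 0.000e+00])) (array([ 0.1159, -0.4421, -0.2091]), array([3.301e+01, 1.000e-02, 0.000e+00]))
-147.29577951308232 (array([ 0.0329, -0.4421, -0.2091]), array([-1.4699e+02, -0.0000e+00,  1.0000e-02])) (array([ 0.1159, -0.4421, -0.2091]), array([-1.4699e+02, -0.0000e+00,  1.0000e-02]))
```

```bash
python3 - <<'E'
from h import *
for uv in((222,60),(265,50),(307,60),(265,95),(295,30),(240,95)): print(uv,[ray("side",uv,z).round() for z in(0,120)])
E
```

```text
(222, 60) [array([481., 817.,   0.]), array([475., 601., 120.])]
(265, 50) [array([656., 875.,   0.]), array([623., 650., 120.])]
(307, 60) [array([807., 780.,   0.]), array([752., 570., 120.])]
(265, 95) [array([614., 565.,   0.]), array([588., 387., 120.])]
(295, 30) [array([ 807., 1032.,    0.]), array([751., 783., 120.])]
(240, 95) [array([528., 575.,   0.]), array([515., 395., 120.])]
```

View pics/top0.png

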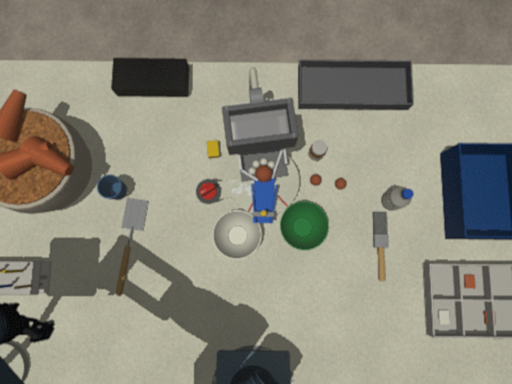

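The route to the knob is clear. I'll move above it.

>>> send_rows:
  moves:
    - {"x": 0.0, "y": -0.04, "z": -0.019, "rx": 3, "fingers": 1}
    - {"x": 0.003, "y": -0.08, "z": -0.038, "rx": 6, "fingers": 1}
    - {"x": 0.006, "y": -0.12, "z": -0.057, "rx": 9, "fingers": 1}
    - {"x": 0.01, "y": -0.16, "z": -0.076, "rx": 12, "fingers": 0.8}
    - {"x": 0.014, "y": -0.2, "z": -0.095, "rx": 15, "fingers": 0.7}
    - {"x": 0.018, "y": -0.24, "z": -0.114, "rx": 18, "fingers": 0.7}
    - {"x": 0.022, "y": -0.28, "z": -0.133, "rx": 21, "fingers": 0.7}
    - {"x": 0.025, "y": -0.32, "z": -0.152, "rx": 24, "fingers": 0.7}
    - {"x": 0.028, "y": -0.36, "z": -0.171, "rx": 27, "fingers": 0.7}
    - {"x": 0.033, "y": -0.4, "z": -0.19, "rx": 30, "fingers": 0.7}
    - {"x": 0.033, "y": -0.442, "z": -0.209, "rx": 33, "fingers": 0.7}
    - {"x": 0.033, "y": -0.442, "z": -0.209, "rx": 33, "fingers": 0.7}

```text
invalid input
```

```bash
python3 - <<'E'
from h import *
s=sense();print(s["q"],row((543.2,129,107),down(-1.0+np.pi/2)))
E
```

```text
[ 9.44204861e-01  2.58563464e-01  1.53497785e+00 -1.58318208e-05
  1.34795781e+00 -2.02800646e-01] (array([ 0.1159, -0.4421, -0.2091]), array([3.301e+01, 1.000e-02, 0.000e+00]))
```

>>> send_rows:
  moves:
    - {"x": 0.0, "y": -0.04, "z": -0.019, "rx": 3, "ry": 0, "rz": 0, "fingers": 1}
    - {"x": 0.003, "y": -0.08, "z": -0.038, "rx": 6, "ry": 0, "rz": 0, "fingers": 1}
    - {"x": 0.006, "y": -0.12, "z": -0.057, "rx": 9, "ry": 0, "rz": 0, "fingers": 1}
    - {"x": 0.01, "y": -0.16, "z": -0.076, "rx": 12, "ry": 0, "rz": 0, "fingers": 0.8}
    - {"x": 0.014, "y": -0.2, "z": -0.095, "rx": 15, "ry": 0, "rz": 0, "fingers": 0.7}
    - {"x": 0.018, "y": -0.24, "z": -0.114, "rx": 18, "ry": 0, "rz": 0, "fingers": 0.7}
    - {"x": 0.022, "y": -0.28, "z": -0.133, "rx": 21, "ry": 0, "rz": 0, "fingers": 0.7}
    - {"x": 0.025, "y": -0.32, "z": -0.152, "rx": 24, "ry": 0, "rz": 0, "fingers": 0.7}
    - {"x": 0.028, "y": -0.36, "z": -0.171, "rx": 27, "ry": 0, "rz": 0, "fingers": 0.7}
    - {"x": 0.033, "y": -0.4, "z": -0.19, "rx": 30, "ry": 0, "rz": 0, "fingers": 0.7}
    - {"x": 0.033, "y": -0.442, "z": -0.209, "rx": 33, "ry": 0, "rz": 0, "fingers": 0.7}
    - {"x": 0.033, "y": -0.442, "z": -0.209, "rx": 33, "ry": 0, "rz": 0, "fingers": 0.7}

```text
time_s: 3.0
tool_pos: [546.8, 124.5, 189.6]
ee_rot: [-0.444, 1.524, 0.44]
ft_force: [-0.0, -0.4, -0.5]
width: 59.6
```

```bash
python3 - <<'E'
from h import *
s=sense();print(s["q"],row((543.2,129,107),down(-1.0+np.pi/2)))
E
```

```text
[ 0.02616984  0.30101194  1.56090058 -0.00198277  1.27772011 -0.53785638] (array([ 0.0825,  0.006 , -0.0007]), array([-0.36,  0.04,  0.15]))
```

>>> send_rows:
  moves:
    - {"x": 0.02, "y": 0.006, "z": -0.0007, "rx": -0.3, "ry": 0, "rz": 0.1, "fingers": 0.6}
    - {"x": 0.055, "y": 0.006, "z": -0.0007, "rx": -0.3, "ry": 0, "rz": 0.1, "fingers": 0.6}
    - {"x": 0.0825, "y": 0.006, "z": -0.0007, "rx": -0.3, "ry": 0, "rz": 0.1, "fingers": 0.5}
    - {"x": 0.0825, "y": 0.006, "z": -0.0007, "rx": -0.3, "ry": 0, "rz": 0.1, "fingers": 0.2}
    - {"x": 0.0825, "y": 0.006, "z": -0.0007, "rx": -0.3, "ry": 0, "rz": 0.1, "fingers": 0}
    - {"x": 0.0825, "y": 0.006, "z": -0.0007, "rx": -0.3, "ry": 0, "rz": 0.1, "fingers": 0}
    - {"x": 0.0825, "y": 0.006, "z": -0.0007, "rx": -0.3, "ry": 0, "rz": 0.1, "fingers": 0}
    - {"x": 0.0825, "y": 0.006, "z": -0.0007, "rx": -0.3, "ry": 0, "rz": 0.1, "fingers": 0}

```text
time_s: 3.8
tool_pos: [544.0, 129.2, 108.4]
ee_rot: [-0.447, 1.521, 0.445]
ft_force: [-0.3, 0.6, -0.5]
width: -0.2
```

```bash
python3 - <<'E'
from h import *
s=sense();print(s["ft_force"],s["ft_torque"],row((543.2,129,107),down(-1.0+np.pi/2)),row((543.2,129,107),down(yaw+np.pi/2)))
E
```

```text
[-0.33848601  0.55165603 -0.46184731] [-0.01168368 -0.02276302  0.02607307] (array([ 0.0014,  0.0003, -0.0008]), array([-0.04,  0.17,  0.12])) (array([ 0.0014,  0.0003, -0.0008]), array([-65.73,   0.08,   0.21]))
```

```bash
python3 - <<'E'
from h import *
for n,(u0,v0,u1,v1) in{"top":(160,150,290,250),"side":(200,100,330,220)}.items():
    im=cv2.cvtColor(snapshot(n),cv2.COLOR_RGB2BGR);cv2.imwrite(f"pics/g1_{n}.png",cv2.resize(im[v0:v1,u0:u1],None,fx=5,fy=5,interpolation=cv2.INTER_CUBIC))
E
```

```text
(no output)
```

View pics/g1_top.png

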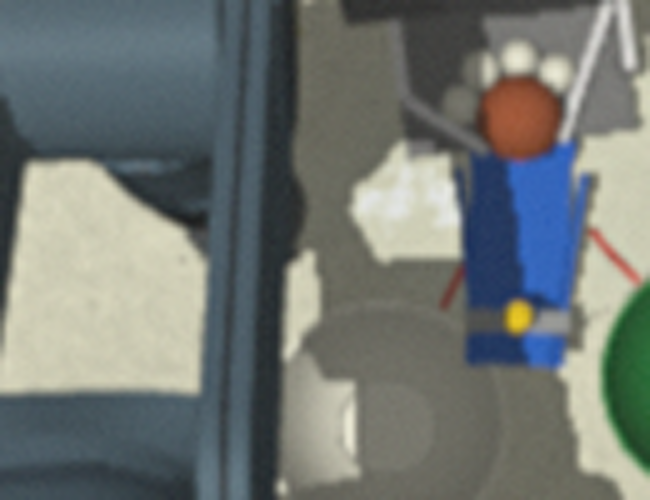

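View pics/g1_side.png

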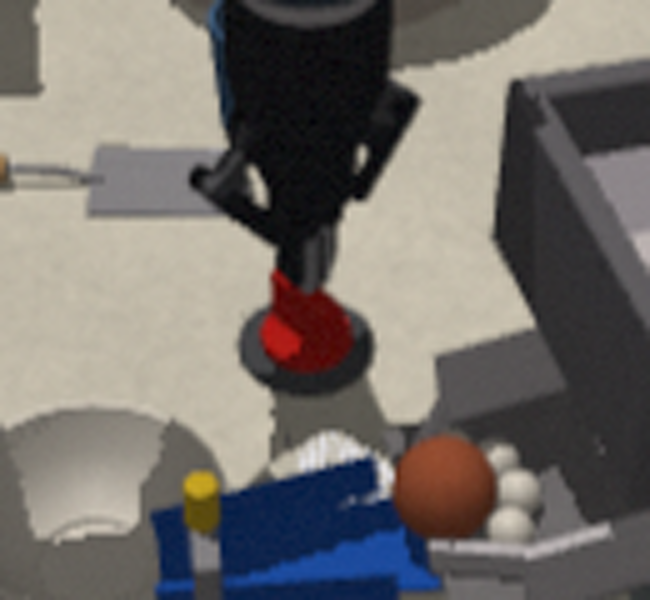

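```bash
python3 - <<'E'
from h import *
for z in(86,108,110,160):
    print(z,[(proj("side",(544+dx,129+dy,z))-[200,100])*5 for dx,dy in((0,0),(8,9),(17,19))])
u=np.array([np.cos(-1),np.sin(-1)])
for s in(-23,23):
  for t in (-7,7):
    P=np.array([543.2,129])+s*u+t*np.array([-u[1],u[0]]);print(s,t,[(proj("side",(*P,z))-[200,100])*5 for z in(78,110)])
print(tip_reach)
E
grep -n . /dev/null
```

```text
86 [array([306.58980483, 323.05019554]), array([319.71000818, 309.87945866]), array([334.30158532, 295.42683931])]
108 [array([307.04232674, 291.32539757]), array([320.37189006, 278.15013263]), array([335.19309267, 263.69577975])]
110 [array([307.0841973 , 288.38999323]), array([320.43312504, 275.21464744]), array([335.27556136, 260.76050518])]
160 [array([308.17288202, 212.06594904]), array([322.02488884, 198.90859682]), array([337.41866274, 184.48196675])]
-23 -7 [array([266.22495094, 316.73772602]), array([265.92875696, 270.76560015])]
-23 7 [array([286.90868647, 305.07278157]), array([287.09806756, 259.10085143])]
23 -7 [array([323.39872629, 364.70149747]), array([324.4725764 , 318.80249734])]
23 7 [array([344.21562981, 352.48530815]), array([345.78127481, 306.57286795])]
22.0
```

```bash
python3 - <<'E'
from h import *
print(callable(tip_reach),sense()["width"])
im=cv2.cvtColor(snapshot("side"),cv2.COLOR_RGB2BGR);x=cv2.resize(im[135:185,235:290],None,fx=12,fy=12,interpolation=cv2.INTER_CUBIC)
x=cv2.convertScaleAbs(x,alpha=1.8,beta=25);cv2.imwrite("pics/g1z.png",x)
E
```

```text
False -0.2385626582841828
```

View pics/g1z.png

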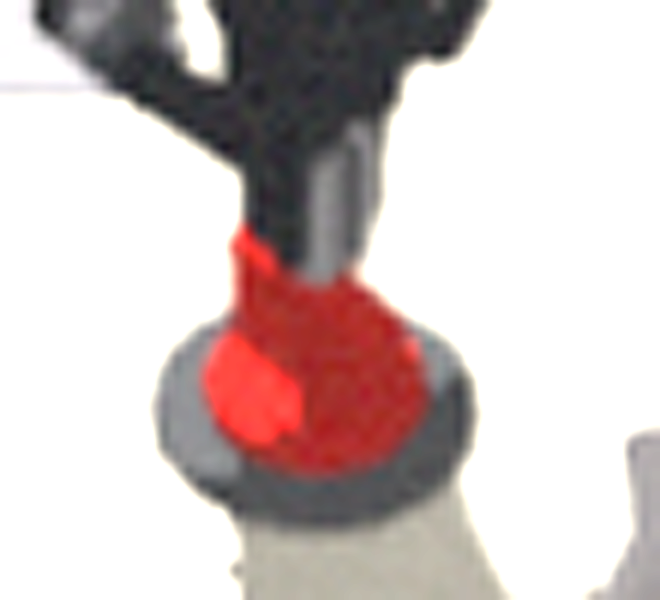

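The jaws closed on nothing (width -0.2). In the crop the fingertips end on the bar's top face, near z≈108, which is higher than the reported pose implies. I'll reopen and look before going lower.

>>> send_rows:
  moves:
    - {"x": 0.0, "y": 0, "z": -0.0008, "rx": 0, "ry": 0, "rz": 0, "fingers": 0.5}
    - {"x": 0.0, "y": 0, "z": -0.0008, "rx": 0, "ry": 0, "rz": 0, "fingers": 0.5}
    - {"x": 0.0, "y": 0, "z": -0.0008, "rx": 0, "ry": 0, "rz": 0, "fingers": 0.5}
    - {"x": 0.0, "y": 0, "z": -0.0008, "rx": 0, "ry": 0, "rz": 0, "fingers": 0.5}

```text
time_s: 4.35
tool_pos: [542.7, 128.6, 107.6]
ee_rot: [-0.447, 1.522, 0.446]
ft_force: [0.5, 0.9, -0.1]
width: 42.9
```

```bash
python3 - <<'E'
from h import *
s=sense();print(s["tool_pos"],s["ft_force"],s["width"])
im=cv2.cvtColor(snapshot("side"),cv2.COLOR_RGB2BGR);x=cv2.resize(im[125:185,230:295],None,fx=10,fy=10,interpolation=cv2.INTER_CUBIC)
x=cv2.convertScaleAbs(x,alpha=1.8,beta=25);cv2.imwrite("pics/g2z.png",x)
E
```

```text
[542.73576919 128.62301794 107.61775493] [ 0.54632509  0.89797078 -0.09526418] 42.873748634030946
```

View pics/g2z.png

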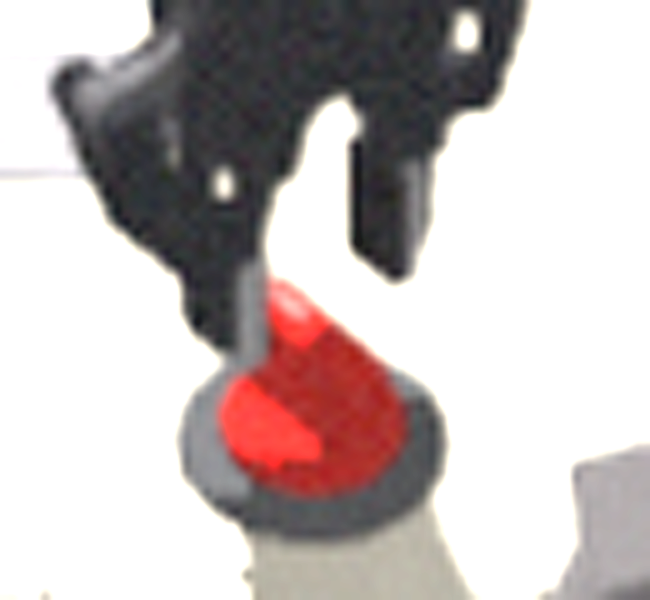

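```bash
python3 - <<'E'
from h import *
d=np.array([np.cos(.571),np.sin(.571)]);w=np.array([-d[1],d[0]])
for k in(-22,-28,22,28):
  for z in(86,96,106):
    print(k,z,[((proj("side",(*(np.array([542.7,128.6])+k*d+e*w),z))-[230,125])*10).round() for e in(-11,0,11)])
E
```

```text
-22 86 [array([270., 459.]), array([242., 435.]), array([215., 412.])]
-22 96 [array([270., 430.]), array([242., 407.]), array([215., 384.])]
-22 106 [array([270., 401.]), array([242., 378.]), array([214., 355.])]
-28 86 [array([251., 469.]), array([224., 446.]), array([197., 423.])]
-28 96 [array([251., 441.]), array([224., 417.]), array([196., 394.])]
-28 106 [array([251., 412.]), array([223., 388.]), array([196., 365.])]
22 86 [array([401., 383.]), array([373., 360.]), array([346., 338.])]
22 96 [array([402., 354.]), array([374., 332.]), array([347., 309.])]
22 106 [array([403., 325.]), array([375., 303.]), array([347., 280.])]
28 86 [array([419., 373.]), array([391., 350.]), array([363., 328.])]
28 96 [array([420., 344.]), array([392., 322.]), array([364., 300.])]
28 106 [array([421., 315.]), array([393., 293.]), array([365., 271.])]
```

Measured against the knob in this picture, the fingertips sit about 22 mm higher than the reported pose says. I'll descend in small steps, watching the force, and close.

>>> send_rows:
  moves:
    - {"x": 0.005, "y": 0, "z": 0.0, "rx": 0, "ry": 0, "rz": 0, "fingers": 0.5}
    - {"x": 0.01, "y": 0, "z": 0.0, "rx": 0, "ry": 0, "rz": 0, "fingers": 0.5}
    - {"x": 0.014, "y": 0, "z": 0.0, "rx": 0, "ry": 0, "rz": 0, "fingers": 0.5}

```text
time_s: 4.7
tool_pos: [542.4, 128.6, 92.8]
ee_rot: [-0.447, 1.523, 0.446]
ft_force: [-0.5, 0.4, 0.5]
width: 42.7
```

>>> send_rows:
  moves:
    - {"x": 0.002, "y": 0, "z": 0.0, "rx": 0, "ry": 0, "rz": 0, "fingers": 0.2}
    - {"x": 0.002, "y": 0, "z": 0.0, "rx": 0, "ry": 0, "rz": 0, "fingers": 0}
    - {"x": 0.002, "y": 0, "z": 0.0, "rx": 0, "ry": 0, "rz": 0, "fingers": 0}
    - {"x": 0.002, "y": 0, "z": 0.0, "rx": 0, "ry": 0, "rz": 0, "fingers": 0}
    - {"x": 0.002, "y": 0, "z": 0.0, "rx": 0, "ry": 0, "rz": 0, "fingers": 0}

```text
time_s: 5.2
tool_pos: [544.9, 130.3, 90.7]
ee_rot: [-0.445, 1.518, 0.446]
ft_force: [8.3, 6.6, -8.4]
width: 11.8
```

```bash
python3 - <<'E'
from h import *
s=sense();print(s["ft_force"],s["ft_torque"],s["width"],s["q"])
im=cv2.cvtColor(snapshot("side"),cv2.COLOR_RGB2BGR);x=cv2.resize(im[125:185,230:295],None,fx=10,fy=10,interpolation=cv2.INTER_CUBIC)
x=cv2.convertScaleAbs(x,alpha=1.8,beta=25);cv2.imwrite("pics/g3z.png",x)
E
```

```text
[ 8.32034232  6.5957909  -8.40046823] [ 1.01296168 -1.26350502 -0.03888189] 11.77036211673758 [ 0.03400765  0.39457929  1.68991429  0.00272379  1.05092888 -0.53662536]
```

View pics/g3z.png

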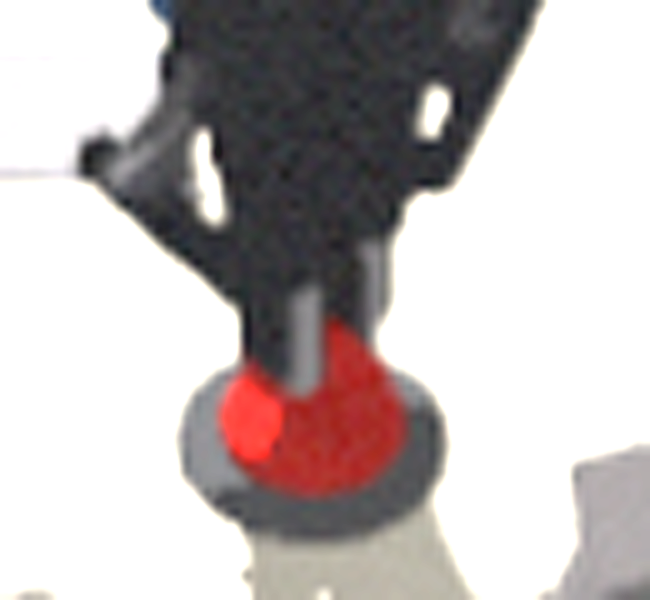

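The bar is gripped at width 11.8 mm, but shallowly and about 3 mm off-centre. I'll regrip deeper and centred.

>>> send_rows:
  moves:
    - {"x": 0.0, "y": 0, "z": 0.001, "rx": 0, "ry": 0, "rz": 0, "fingers": 0.4}
    - {"x": 0.0, "y": 0, "z": 0.002, "rx": 0, "ry": 0, "rz": 0, "fingers": 0.4}
    - {"x": 0.004, "y": 0, "z": 0.002, "rx": 0, "ry": 0, "rz": 0, "fingers": 0.4}
    - {"x": 0.008, "y": 0, "z": 0.002, "rx": 0, "ry": 0, "rz": 0, "fingers": 0.4}
    - {"x": 0.008, "y": 0, "z": 0.002, "rx": 0, "ry": 0, "rz": 0, "fingers": 0.2}
    - {"x": 0.008, "y": 0, "z": 0.002, "rx": 0, "ry": 0, "rz": 0, "fingers": 0}
    - {"x": 0.008, "y": 0, "z": 0.002, "rx": 0, "ry": 0, "rz": 0, "fingers": 0}
    - {"x": 0.008, "y": 0, "z": 0.002, "rx": 0, "ry": 0, "rz": 0, "fingers": 0}

```text
time_s: 6.05
tool_pos: [545.4, 130.8, 82.5]
ee_rot: [-0.445, 1.52, 0.446]
ft_force: [-3.7, -2.7, 1.9]
width: 12.3
```

```bash
python3 - <<'E'
from h import *
s=sense();print(s["ft_force"],s["ft_torque"],row((545.5,130.5,84),down(-1+np.pi/2)),row((545.5,130.5,84),down(yaw+np.pi/2)))
E
```

```text
[-3.65768092 -2.69285382  1.86121754] [-0.53516737  0.73330163 -0.00230954] (array([-0.0015, -0.0003, -0.0001]), array([-0.08,  0.23,  0.03])) (array([-0.0015, -0.0003, -0.0001]), array([-65.77,   0.19,   0.16]))
```

>>> send_rows:
  moves:
    - {"x": 0, "y": 0, "z": 0, "rx": -7, "ry": 0, "rz": 0, "fingers": 0}
    - {"x": 0, "y": 0, "z": 0, "rx": -14, "ry": 0, "rz": 0, "fingers": 0}
    - {"x": 0, "y": 0, "z": 0, "rx": -21, "ry": 0, "rz": 0, "fingers": 0}
    - {"x": 0, "y": 0, "z": 0, "rx": -28, "ry": 0, "rz": 0, "fingers": 0}
    - {"x": 0, "y": 0, "z": 0, "rx": -35, "ry": 0, "rz": 0, "fingers": 0}
    - {"x": 0, "y": 0, "z": 0, "rx": -42, "ry": 0, "rz": 0, "fingers": 0}
    - {"x": 0, "y": 0, "z": 0, "rx": -49, "ry": 0, "rz": 0, "fingers": 0}
    - {"x": 0, "y": 0, "z": 0, "rx": -56, "ry": 0, "rz": 0, "fingers": 0}
    - {"x": 0, "y": 0, "z": 0, "rx": -61, "ry": 0, "rz": 0, "fingers": 0}
    - {"x": 0, "y": 0, "z": 0, "rx": -64, "ry": 0, "rz": 0, "fingers": 0}
    - {"x": 0, "y": 0, "z": 0, "rx": -65, "ry": 0, "rz": 0, "fingers": 0}
    - {"x": 0, "y": 0, "z": 0, "rx": -65, "ry": 0, "rz": 0, "fingers": 0}

```text
time_s: 7.25
tool_pos: [545.5, 131.4, 82.5]
ee_rot: [-1.306, 1.139, 1.304]
ft_force: [-1.6, 1.4, -0.7]
width: 12.4
```

```bash
python3 - <<'E'
from h import *
s=sense();print(s["ft_force"],s["ft_torque"],s["width"],row((545.5,130.5,84),down(yaw+np.pi/2)))
im=cv2.cvtColor(snapshot("side"),cv2.COLOR_RGB2BGR);x=cv2.resize(im[115:215,210:310],None,fx=6,fy=6,interpolation=cv2.INTER_CUBIC)
x=cv2.convertScaleAbs(x,alpha=1.6,beta=25);cv2.imwrite("pics/g4z.png",x)
E
```

```text
[-1.61523515  1.4221087  -0.66531788] [0.53961817 0.25773659 0.01828062] 12.39563568235722 (array([-0.0015,  0.0001, -0.0009]), array([-0.81,  0.12,  0.24]))
```

View pics/g4z.png

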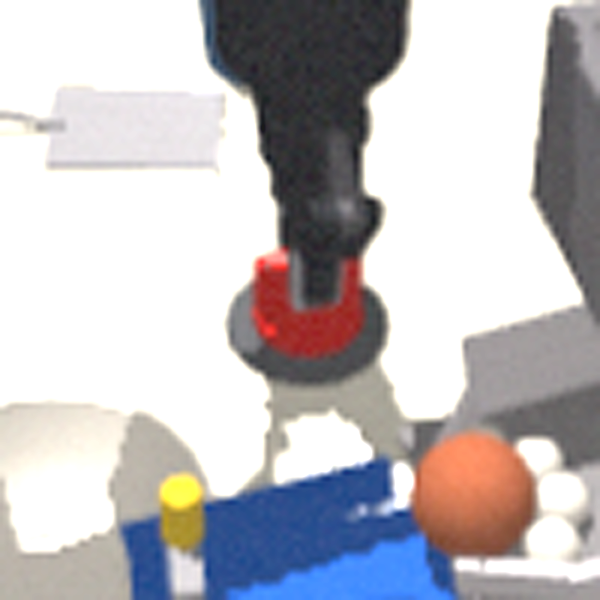

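The bar has turned to lie along the ramp direction. One more small turn to the stop, then I'll release and lift.

>>> send_rows:
  moves:
    - {"x": 0, "y": 0, "z": 0, "rx": -1.5, "ry": 0, "rz": 0, "fingers": 0}
    - {"x": 0, "y": 0, "z": 0, "rx": -2.5, "ry": 0, "rz": 0, "fingers": 0}
    - {"x": 0, "y": 0, "z": 0, "rx": -2.5, "ry": 0, "rz": 0, "fingers": 0}

```text
time_s: 7.6
tool_pos: [545.5, 131.3, 82.5]
ee_rot: [-1.336, 1.117, 1.335]
ft_force: [-2.2, 1.2, 0.3]
width: 12.7
```

```bash
python3 - <<'E'
from h import *
s=sense();print(s["ft_force"],s["ft_torque"],s["width"],row((545.5,130.5,84),down(yaw+np.pi/2)),s["q"])
E
```

```text
[-2.15726904  1.16788285  0.28151807] [ 0.36340844  0.42079291 -1.16958538] 12.7490041516807 (array([-0.0015,  0.0001, -0.0008]), array([1.59, 0.14, 0.24])) [ 0.03555797  0.40689017  1.69430064  0.0034052   1.03657018 -1.71129557]
```

>>> send_rows:
  moves:
    - {"x": 0, "y": 0, "z": 0, "rx": 1.5, "ry": 0, "rz": 0, "fingers": 0.2}
    - {"x": 0, "y": 0, "z": 0, "rx": 1.5, "ry": 0, "rz": 0, "fingers": 0.4}
    - {"x": 0, "y": 0, "z": 0, "rx": 1.5, "ry": 0, "rz": 0, "fingers": 0.5}
    - {"x": -0.02, "y": 0, "z": 0, "rx": 1.5, "ry": 0, "rz": 0, "fingers": 0.5}
    - {"x": -0.05, "y": 0, "z": 0, "rx": 1.5, "ry": 0, "rz": 0, "fingers": 0.5}
    - {"x": -0.09, "y": 0, "z": 0, "rx": 1.5, "ry": 0, "rz": 0, "fingers": 0.5}
    - {"x": -0.1, "y": 0, "z": 0, "rx": 1.5, "ry": 0, "rz": 0, "fingers": 0.5}

```text
time_s: 8.3
tool_pos: [547.7, 131.1, 187.2]
ee_rot: [-1.322, 1.125, 1.31]
ft_force: [1.1, -0.2, 0.8]
width: 42.9
```

```bash
python3 - <<'E'
from h import *
s=sense();M=down(yaw+np.pi/2)
for p in((476.6,-23,180),(476.6,-23,119)):print(row(p,M))
im=cv2.cvtColor(snapshot("side"),cv2.COLOR_RGB2BGR);x=cv2.resize(im[115:235,200:320],None,fx=5,fy=5,interpolation=cv2.INTER_CUBIC)
cv2.imwrite("pics/g5z.png",x)
E
```

```text
(array([ 0.0059,  0.0933, -0.1419]), array([0.13, 0.08, 0.69]))
(array([ 0.0669,  0.094 , -0.142 ]), array([0.13, 0.08, 0.69]))
```

View pics/g5z.png

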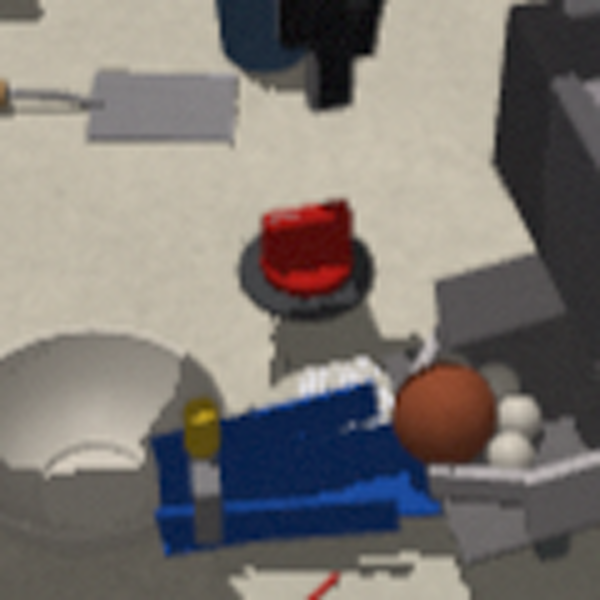

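The knob is loose, with its bar along the ramp axis. Now to the post.

>>> send_rows:
  moves:
    - {"x": 0.002, "y": 0.02, "z": -0.03, "rx": 0.1, "ry": 0, "rz": 0.6, "fingers": 0.5}
    - {"x": 0.003, "y": 0.045, "z": -0.068, "rx": 0.1, "ry": 0, "rz": 0.6, "fingers": 0.5}
    - {"x": 0.004, "y": 0.07, "z": -0.106, "rx": 0.1, "ry": 0, "rz": 0.6, "fingers": 0.5}
    - {"x": 0.006, "y": 0.0933, "z": -0.142, "rx": 0.1, "ry": 0, "rz": 0.6, "fingers": 0.5}
    - {"x": 0.006, "y": 0.0933, "z": -0.142, "rx": 0.1, "ry": 0, "rz": 0.6, "fingers": 0.5}

```text
time_s: 8.85
tool_pos: [473.9, -26.7, 178.2]
ee_rot: [-1.312, 1.139, 1.315]
ft_force: [1.0, 0.4, 0.5]
width: 42.6
```

```bash
python3 - <<'E'
from h import *
s=sense();M=down(yaw+np.pi/2)
print(ray("side",(240.3,197.1),141))
for p in((476.6,-23,180),(476.6,-23,119)):print(row(p,M))
for n,(u0,v0,u1,v1) in{"side":(190,130,310,240)}.items():
    im=cv2.cvtColor(snapshot(n),cv2.COLOR_RGB2BGR);cv2.imwrite(f"pics/g6_{n}.png",cv2.resize(im[v0:v1,u0:u1],None,fx=5,fy=5,interpolation=cv2.INTER_CUBIC))
E
```

```text
[476.99615545 -25.71762513 141.        ]
(array([-0.0018, -0.0032,  0.0033]), array([-0.22,  0.04, -0.1 ]))
(array([ 0.0592, -0.0033,  0.0033]), array([-0.22,  0.04, -0.1 ]))
```

View pics/g6_side.png

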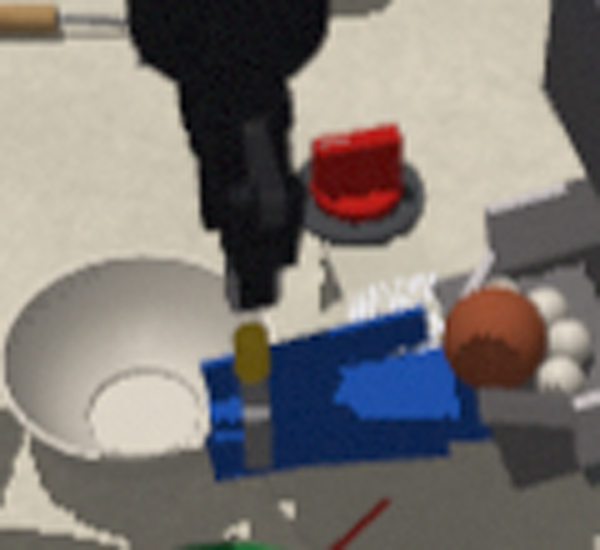

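>>> send_rows:
  moves:
    - {"x": 0.0, "y": -0.003, "z": 0.003, "rx": 0, "ry": 0, "rz": 0, "fingers": 0.5}
    - {"x": 0.03, "y": -0.003, "z": 0.003, "rx": 0, "ry": 0, "rz": 0, "fingers": 0.5}
    - {"x": 0.059, "y": -0.003, "z": 0.003, "rx": 0, "ry": 0, "rz": 0, "fingers": 0.5}
    - {"x": 0.059, "y": -0.003, "z": 0.003, "rx": 0, "ry": 0, "rz": 0, "fingers": 0.3}
    - {"x": 0.059, "y": -0.003, "z": 0.003, "rx": 0, "ry": 0, "rz": 0, "fingers": 0.1}
    - {"x": 0.059, "y": -0.003, "z": 0.003, "rx": 0, "ry": 0, "rz": 0, "fingers": 0.1}
    - {"x": 0.059, "y": -0.003, "z": 0.003, "rx": 0, "ry": 0, "rz": 0, "fingers": 0.1}

```text
time_s: 9.6
tool_pos: [477.5, -20.5, 119.5]
ee_rot: [-1.311, 1.137, 1.316]
ft_force: [1.3, 2.5, -11.4]
width: 13.0
```

```bash
python3 - <<'E'
from h import *
s=sense();M=down(yaw+np.pi/2)
print(s["ft_force"],s["ft_torque"])
p0=s["tool_pos"][:2]
v=p0-g; th=np.arctan2(v[1],v[0]);print("spout est",th-(np.pi+yaw)+ (2*np.pi if th<0 else 0),np.hypot(*v))
r=100
for sp in np.linspace(-.25,-.601,8):
    a=np.pi+yaw+sp;print(round(sp,3),row((g[0]+r*np.cos(a),g[1]+r*np.sin(a),120),M))
E
```

```text
[  1.34452129   2.46388988 -11.38544152] [ 0.31970495 -0.14886958  0.05967992]
spout est -0.21994270874283606 99.6149064910601
-0.25 (array([-0.0005, -0.0003,  0.003 ]), array([-0.18,  0.17, -0.04]))
-0.3 (array([-0.0005, -0.0017,  0.0078]), array([-0.18,  0.17, -0.04]))
-0.35 (array([-0.0005, -0.0032,  0.0126]), array([-0.18,  0.17, -0.04]))
-0.4 (array([-0.0005, -0.0051,  0.0173]), array([-0.18,  0.17, -0.04]))
-0.451 (array([-0.0005, -0.0071,  0.0218]), array([-0.18,  0.17, -0.04]))
-0.501 (array([-0.0004, -0.0094,  0.0263]), array([-0.18,  0.17, -0.04]))
-0.551 (array([-0.0004, -0.0119,  0.0306]), array([-0.18,  0.17, -0.04]))
-0.601 (array([-0.0004, -0.0146,  0.0349]), array([-0.18,  0.17, -0.04]))
```

>>> send_rows:
  moves:
    - {"x": -0.001, "y": -0.0003, "z": 0.003, "rx": 2, "ry": 0, "rz": 0, "fingers": 0.1}
    - {"x": -0.001, "y": -0.0017, "z": 0.0078, "rx": 5, "ry": 0, "rz": 0, "fingers": 0.1}
    - {"x": -0.001, "y": -0.0032, "z": 0.0126, "rx": 8, "ry": 0, "rz": 0, "fingers": 0.1}
    - {"x": -0.001, "y": -0.0051, "z": 0.0173, "rx": 11, "ry": 0, "rz": 0, "fingers": 0.1}
    - {"x": -0.001, "y": -0.0071, "z": 0.0218, "rx": 14, "ry": 0, "rz": 0, "fingers": 0.1}
    - {"x": -0.001, "y": -0.0094, "z": 0.0263, "rx": 17, "ry": 0, "rz": 0, "fingers": 0.1}
    - {"x": -0.001, "y": -0.0119, "z": 0.0306, "rx": 20, "ry": 0, "rz": 0, "fingers": 0.1}
    - {"x": -0.001, "y": -0.0146, "z": 0.0349, "rx": 22, "ry": 0, "rz": 0, "fingers": 0.1}
    - {"x": -0.001, "y": -0.0146, "z": 0.0349, "rx": 22, "ry": 0, "rz": 0, "fingers": 0.1}

```text
time_s: 10.5
tool_pos: [486.7, 16.4, 119.6]
ee_rot: [-1.027, 1.313, 1.033]
ft_force: [3.3, -0.6, -20.5]
width: 13.0
```

```bash
python3 - <<'E'
from h import *
s=sense()
v=s["tool_pos"][:2]-g;print(s["ft_force"],np.arctan2(v[1],v[0])-np.pi-yaw,np.hypot(*v))
for n,(u0,v0,u1,v1) in{"side":(190,130,310,240)}.items():
    im=cv2.cvtColor(snapshot(n),cv2.COLOR_RGB2BGR);cv2.imwrite(f"pics/g7_{n}.png",cv2.resize(im[v0:v1,u0:u1],None,fx=5,fy=5,interpolation=cv2.INTER_CUBIC))
E
```

```text
[  3.2743217   -0.6347104  -20.54062241] -0.6028856161435384 100.41827007180058
```

View pics/g7_side.png

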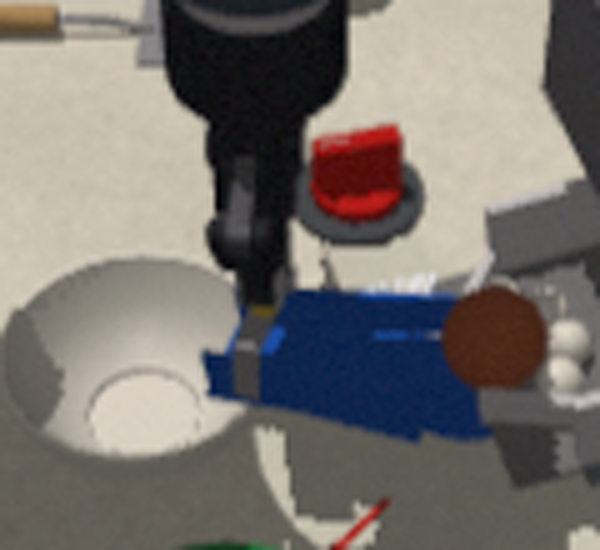

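>>> send_rows:
  moves:
    - {"x": 0, "y": 0, "z": 0, "rx": 0, "ry": 0, "rz": 0, "fingers": 0.3}
    - {"x": 0, "y": 0, "z": 0, "rx": 0, "ry": 0, "rz": 0, "fingers": 0.5}
    - {"x": 0, "y": 0, "z": 0, "rx": 0, "ry": 0, "rz": 0, "fingers": 0.5}
    - {"x": -0.015, "y": 0, "z": 0, "rx": 0, "ry": 0, "rz": 0, "fingers": 0.5}
    - {"x": -0.04, "y": 0, "z": 0, "rx": 0, "ry": 0, "rz": 0, "fingers": 0.5}
    - {"x": -0.06, "y": 0, "z": 0, "rx": 0, "ry": 0, "rz": 0, "fingers": 0.5}

```text
time_s: 11.15
tool_pos: [487.5, 15.9, 182.0]
ee_rot: [-1.029, 1.311, 1.032]
ft_force: [1.0, -0.9, -0.1]
width: 42.7
```

```bash
python3 - <<'E'
from h import *
s=sense()
for p in((545.5,130.8,175),(545.5,130.8,84)):print(row(p,down(yaw+np.pi/2+.015)))
E
```

```text
(array([ 0.0074, -0.0291,  0.1254]), array([-22.97,   0.15,   0.03]))
(array([ 0.0984, -0.0291,  0.1252]), array([-22.97,   0.15,   0.03]))
```

>>> send_rows:
  moves:
    - {"x": 0, "y": -0.007, "z": 0.03, "rx": -6, "ry": 0, "rz": 0, "fingers": 0.5}
    - {"x": 0.002, "y": -0.015, "z": 0.065, "rx": -12, "ry": 0, "rz": 0, "fingers": 0.5}
    - {"x": 0.004, "y": -0.023, "z": 0.1, "rx": -18, "ry": 0, "rz": 0, "fingers": 0.5}
    - {"x": 0.007, "y": -0.029, "z": 0.125, "rx": -23, "ry": 0, "rz": 0, "fingers": 0.5}
    - {"x": 0.007, "y": -0.029, "z": 0.125, "rx": -23, "ry": 0, "rz": 0, "fingers": 0.5}

```text
time_s: 11.65
tool_pos: [546.9, 133.0, 176.4]
ee_rot: [-1.33, 1.12, 1.33]
ft_force: [0.0, -1.8, -0.3]
width: 43.1
```

```bash
python3 - <<'E'
from h import *
s=sense()
print(row((545.5,130.8,84),down(yaw+np.pi/2+.015)))
for n,(u0,v0,u1,v1) in{"side":(190,130,320,250),"top":(200,150,320,260)}.items():
    im=cv2.cvtColor(snapshot(n),cv2.COLOR_RGB2BGR);cv2.imwrite(f"pics/g8_{n}.png",cv2.resize(im[v0:v1,u0:u1],None,fx=5,fy=5,interpolation=cv2.INTER_CUBIC))
E
```

```text
(array([ 0.0923,  0.0021, -0.0022]), array([0.3 , 0.17, 0.23]))
```

View pics/g8_side.png

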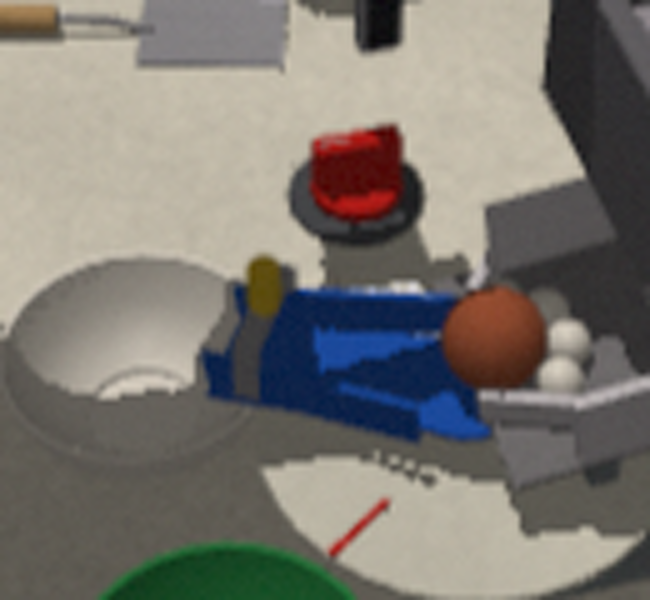

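View pics/g8_top.png

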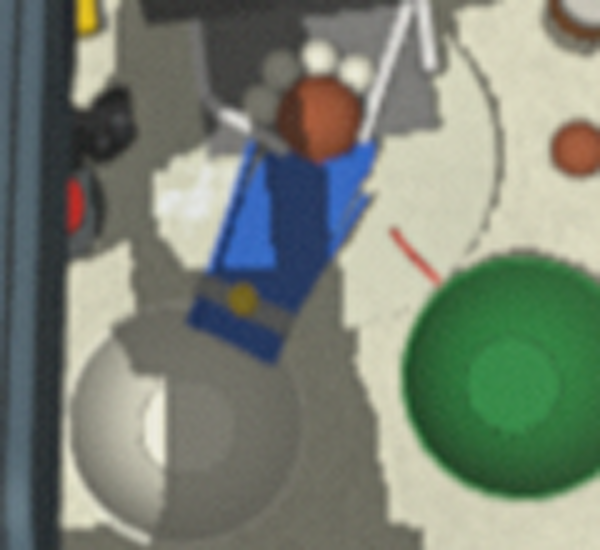

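```bash
python3 - <<'E'
from h import *
an=lambda p:(np.arctan2(*(p[:2]-g)[::-1])-yaw)%(2*np.pi)-np.pi
for n,uv in(("top",(248.3,209.3)),("side",(242.4,182.2))):
    p=ray(n,uv,141);print(p,an(p),np.hypot(*(p[:2]-g)))
T=lambda u,v:(u/5+200-.4,v/5+150-.4);S=lambda u,v:(u/5+190-.4,v/5+130-.4)
A,B=ray("top",T(392,230),66),ray("top",T(437,283),66);print("mark top",an(A),an(B),np.hypot(*(A[:2]-g)),(np.arctan2(*(B-A)[1::-1])-yaw)%(2*np.pi)-np.pi)
A,B=ray("side",S(388,500),66),ray("side",S(332,553),66);print("mark side",an(A),an(B),(np.arctan2(*(B-A)[1::-1])-yaw)%(2*np.pi)-np.pi)
A,B=ray("top",(392/3+120-.3,345/3+90-.3),66),ray("top",(386/3+120-.3,362/3+90-.3),66);print("other mark top0",an(A),an(B))
E
```

```text
[485.98607822  16.47009107 141.        ] -0.6005273724509244 101.05166431713675
[485.94925747  19.00326621 141.        ] -0.6226419512029921 102.22077075028774
mark top 0.5754312434852848 0.5676828141828572 57.066820208101696 0.5564126224340948
mark side 0.5534826109903106 0.5694999386906123 0.5930738323853921
other mark top0 -0.6705637863566327 -0.6361369206513383
```

```bash
python3 - <<'E'
from h import *
im={n:snapshot(n) for n in("top","side")}
np.savez("now.npz",**im)
an=lambda p:(np.arctan2(*(p[:2]-g)[::-1])-yaw)%(2*np.pi)-np.pi
old={n:cv2.cvtColor(cv2.imread(f"pics/{n}0.png"),cv2.COLOR_BGR2RGB) for n in im}
for lab,D in(("old",old),("now",im)):
  for n in D:
    f=D[n].astype(float);w=np.clip(f[...,0]-1.15*np.maximum(f[...,1],f[...,2])-8,0,None)
    vs,us=np.nonzero(w>0)
    P=np.array([ray(n,(u,v),66) for u,v in zip(us,vs)]);r=np.hypot(*(P[:,:2]-g).T);th=np.array([an(p) for p in P])
    for sg in(1,-1):
        k=(r<104)&(r>35)&(abs(th-sg*.6)<.2)
        if k.sum()<4: print(lab,n,sg,"few",k.sum());continue
        W=w[vs[k],us[k]];m=np.average(P[k],axis=0,weights=W)
        c=np.cov((P[k][:,:2]).T,aweights=W);e=np.linalg.eigh(c)[1][:,1];e=e*np.sign(e@(m[:2]-g))
        print(lab,n,sg,k.sum(),"centroid",m[:2].round(1),"r",r[k].min().round(),r[k].max().round(),"ang",an(m).round(3),"dir",round((np.arctan2(e[1],e[0])-yaw)%(2*np.pi)-np.pi,3),"perp off pivot",round(float(e[0]*(m[1]-g[1])-e[1]*(m[0]-g[0])),1))
E
```

```text
old top 1 30 centroid [519.1 -78.1] r 56.0 96.0 ang 0.57 dir 0.595 perp off pivot -1.9
old top -1 19 centroid [499.9  13.5] r 76.0 99.0 ang -0.639 dir -0.581 perp off pivot -5.1
old side 1 37 centroid [516.9 -78.8] r 57.0 98.0 ang 0.558 dir 0.606 perp off pivot -3.7
old side -1 few 0
now top 1 29 centroid [518.8 -78.4] r 58.0 96.0 ang 0.57 dir 0.59 perp off pivot -1.5
now top -1 few 0
now side 1 37 centroid [516.6 -79.1] r 57.0 98.0 ang 0.559 dir 0.6 perp off pivot -3.2
now side -1 few 0
```

The red marks suggest the spout is at about -0.575, slightly short. I'll regrip the post and swing about 2.3 mm more before tightening.

```bash
python3 - <<'E'
from h import *
M=down(1.17)
for p in((486.7,16.4,176),(486.7,16.4,119)):print(row(p,M))
E
```

```text
(array([-0.0003,  0.0759, -0.1025]), array([32.17,  0.14,  0.07]))
(array([ 0.0567,  0.076 , -0.1026]), array([32.17,  0.14,  0.07]))
```

>>> send_rows:
  moves:
    - {"x": 0, "y": 0.022, "z": -0.03, "rx": 8, "ry": 0, "rz": 0, "fingers": 0.5}
    - {"x": 0, "y": 0.045, "z": -0.06, "rx": 16, "ry": 0, "rz": 0, "fingers": 0.5}
    - {"x": 0, "y": 0.07, "z": -0.095, "rx": 24, "ry": 0, "rz": 0, "fingers": 0.5}
    - {"x": 0, "y": 0.076, "z": -0.1025, "rx": 32, "ry": 0, "rz": 0, "fingers": 0.5}
    - {"x": 0.01, "y": 0.076, "z": -0.1025, "rx": 32.2, "ry": 0, "rz": 0, "fingers": 0.5}
    - {"x": 0.03, "y": 0.076, "z": -0.1025, "rx": 32.2, "ry": 0, "rz": 0, "fingers": 0.5}
    - {"x": 0.057, "y": 0.076, "z": -0.1025, "rx": 32.2, "ry": 0, "rz": 0, "fingers": 0.5}
    - {"x": 0.057, "y": 0.076, "z": -0.1025, "rx": 32.2, "ry": 0, "rz": 0, "fingers": 0.3}
    - {"x": 0.057, "y": 0.076, "z": -0.1025, "rx": 32.2, "ry": 0, "rz": 0, "fingers": 0.1}
    - {"x": 0.057, "y": 0.076, "z": -0.1025, "rx": 32.2, "ry": 0, "rz": 0, "fingers": 0.1}
    - {"x": 0.057, "y": 0.076, "z": -0.1025, "rx": 32.2, "ry": 0, "rz": 0, "fingers": 0.1}

```text
time_s: 12.95
tool_pos: [486.4, 16.8, 118.7]
ee_rot: [-0.908, 1.371, 0.911]
ft_force: [-0.6, 0.3, -8.7]
width: 13.4
```

```bash
python3 - <<'E'
from h import *
s=sense();print(s["ft_force"],row(s["tool_pos"]+np.array([.95,2.1,1])))
E
```

```text
[-0.60144547  0.27206205 -8.72937367] (array([-0.001 , -0.0001,  0.0023]), array([0., 0., 0.]))
```

>>> send_rows:
  moves:
    - {"x": 0, "y": 0, "z": 0.0012, "rx": 0.6, "ry": 0, "rz": 0, "fingers": 0.1}
    - {"x": 0, "y": 0, "z": 0.0025, "rx": 1.3, "ry": 0, "rz": 0, "fingers": 0.1}
    - {"x": 0, "y": 0, "z": 0.0025, "rx": 1.3, "ry": 0, "rz": 0, "fingers": 0.1}
    - {"x": 0, "y": 0, "z": 0.0025, "rx": 1.3, "ry": 0, "rz": 0, "fingers": 0.1}

```text
time_s: 13.35
tool_pos: [487.4, 19.1, 118.7]
ee_rot: [-0.891, 1.378, 0.893]
ft_force: [1.1, -1.5, -9.3]
width: 13.2
```

>>> send_rows:
  moves:
    - {"x": 0, "y": 0, "z": 0, "rx": 0, "ry": 0, "rz": 0, "fingers": 0.3}
    - {"x": 0, "y": 0, "z": 0, "rx": 0, "ry": 0, "rz": 0, "fingers": 0.5}
    - {"x": 0, "y": 0, "z": 0, "rx": 0, "ry": 0, "rz": 0, "fingers": 0.5}
    - {"x": -0.015, "y": 0, "z": 0, "rx": 0, "ry": 0, "rz": 0, "fingers": 0.5}
    - {"x": -0.04, "y": 0, "z": 0, "rx": 0, "ry": 0, "rz": 0, "fingers": 0.5}
    - {"x": -0.06, "y": 0, "z": 0, "rx": 0, "ry": 0, "rz": 0, "fingers": 0.5}

```text
time_s: 13.95
tool_pos: [487.9, 19.0, 180.4]
ee_rot: [-0.891, 1.377, 0.892]
ft_force: [-0.2, -0.0, -0.3]
width: 42.8
```

```bash
python3 - <<'E'
from h import *
s=sense()
for p in((545.5,130.8,175),(545.5,130.8,84)):print(row(p,down(yaw+np.pi/2+.015)))
E
```

```text
(array([ 0.0058, -0.0066,  0.1256]), array([-33.48,   0.15,   0.13]))
(array([ 0.0968, -0.0065,  0.1253]), array([-33.48,   0.15,   0.13]))
```

>>> send_rows:
  moves:
    - {"x": 0, "y": -0.0015, "z": 0.03, "rx": -8, "ry": 0, "rz": 0, "fingers": 0.5}
    - {"x": 0.002, "y": -0.003, "z": 0.065, "rx": -16, "ry": 0, "rz": 0, "fingers": 0.5}
    - {"x": 0.004, "y": -0.005, "z": 0.1, "rx": -24, "ry": 0, "rz": 0, "fingers": 0.5}
    - {"x": 0.006, "y": -0.0066, "z": 0.1255, "rx": -32, "ry": 0, "rz": 0, "fingers": 0.5}
    - {"x": 0.006, "y": -0.0066, "z": 0.1255, "rx": -33.4, "ry": 0, "rz": 0, "fingers": 0.5}
    - {"x": 0.006, "y": -0.0066, "z": 0.1255, "rx": -33.4, "ry": 0, "rz": 0, "fingers": 0.5}

```text
time_s: 14.55
tool_pos: [545.5, 131.0, 175.0]
ee_rot: [-1.326, 1.126, 1.325]
ft_force: [0.4, 0.2, 0.4]
width: 42.6
```

```bash
python3 - <<'E'
from h import *
s=sense()
print(row((545.5,130.8,83),down(yaw+np.pi/2+.015)))
for n,(u0,v0,u1,v1) in{"side":(220,170,280,230),"top":(230,160,290,230)}.items():
    im=cv2.cvtColor(snapshot(n),cv2.COLOR_RGB2BGR);cv2.imwrite(f"pics/g9_{n}.png",cv2.convertScaleAbs(cv2.resize(im[v0:v1,u0:u1],None,fx=8,fy=8,interpolation=cv2.INTER_CUBIC),alpha=1.6))
E
```

```text
(array([ 0.092 ,  0.0003, -0.0003]), array([-0.07,  0.08,  0.17]))
```

View pics/g9_side.png

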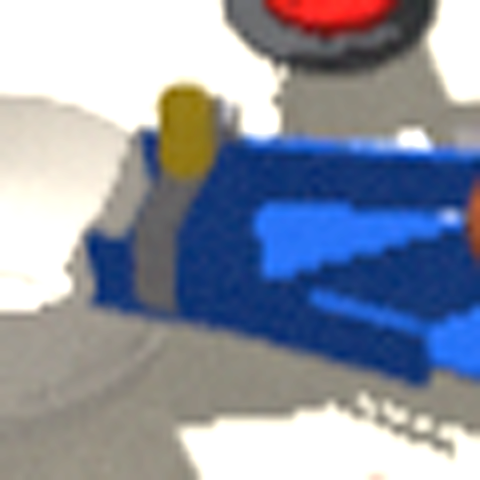

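View pics/g9_top.png

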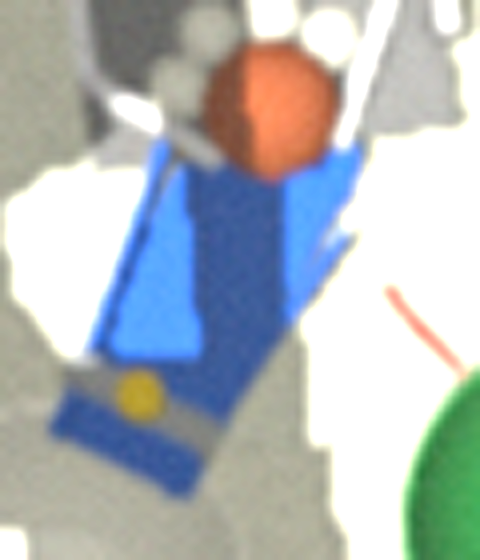

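```bash
python3 - <<'E'
from h import *
T=lambda u,v:(u/8+230-.44,v/8+160-.44)
an=lambda p:(np.arctan2(*(p[:2]-g)[::-1])-yaw)%(2*np.pi)-np.pi
for z in(80,100):
    A,B=ray("top",T(52,430),z),ray("top",T(185,497),z);d=A-B;print("tipedge",np.hypot(*d[:2]),np.arctan2(d[1],d[0])+np.pi/2-yaw-np.pi)
A,B=ray("top",T(70,373),116),ray("top",T(218,440),116);d=A-B;print("bridge",np.hypot(*d[:2]),np.arctan2(d[1],d[0])+np.pi/2-yaw-np.pi)
p=ray("top",T(142,394),141);print(p,an(p)); gg=gw(1,2.3,0)[:2]; print((np.arctan2(*(p[:2]-gg)[::-1])-yaw)%(2*np.pi)-np.pi)
p=ray("side",(187/8+220-.44,97/8+170-.44),141);print(p,an(p))
E
```

```text
tipedge 51.67643800791742 -0.6043231675105836
tipedge 50.7745205721817 -0.6043231675105836
bridge 54.73899196327767 -0.5640462351255655
[487.258951    19.08989189 141.        ] -0.6293413254207794
-0.6050011646593685
[487.31314541  20.48072289 141.        ] -0.6417009312652628
```

The spout now measures about -0.60 (post -0.605 with the pivot correction, tip edge -0.604). Now to tighten the clamp.

>>> send_rows:
  moves:
    - {"x": 0.03, "y": 0, "z": 0, "rx": 0, "ry": 0, "rz": 0, "fingers": 0.5}
    - {"x": 0.07, "y": 0, "z": 0, "rx": 0, "ry": 0, "rz": 0, "fingers": 0.5}
    - {"x": 0.092, "y": 0, "z": 0, "rx": 0, "ry": 0, "rz": 0, "fingers": 0.5}
    - {"x": 0.092, "y": 0, "z": 0, "rx": 0, "ry": 0, "rz": 0, "fingers": 0.2}
    - {"x": 0.092, "y": 0, "z": 0, "rx": 0, "ry": 0, "rz": 0, "fingers": 0}
    - {"x": 0.092, "y": 0, "z": 0, "rx": 0, "ry": 0, "rz": 0, "fingers": 0}
    - {"x": 0.092, "y": 0, "z": 0, "rx": 0, "ry": 0, "rz": 0, "fingers": 0}

```text
time_s: 15.35
tool_pos: [544.9, 130.8, 83.6]
ee_rot: [-1.322, 1.127, 1.323]
ft_force: [-2.0, 5.4, -7.1]
width: 12.7
```

>>> send_rows:
  moves:
    - {"x": 0, "y": 0, "z": 0, "rx": 7, "ry": 0, "rz": 0, "fingers": 0}
    - {"x": 0, "y": 0, "z": 0, "rx": 14, "ry": 0, "rz": 0, "fingers": 0}
    - {"x": 0, "y": 0, "z": 0, "rx": 21, "ry": 0, "rz": 0, "fingers": 0}
    - {"x": 0, "y": 0, "z": 0, "rx": 28, "ry": 0, "rz": 0, "fingers": 0}
    - {"x": 0, "y": 0, "z": 0, "rx": 35, "ry": 0, "rz": 0, "fingers": 0}
    - {"x": 0, "y": 0, "z": 0, "rx": 42, "ry": 0, "rz": 0, "fingers": 0}
    - {"x": 0, "y": 0, "z": 0, "rx": 49, "ry": 0, "rz": 0, "fingers": 0}
    - {"x": 0, "y": 0, "z": 0, "rx": 56, "ry": 0, "rz": 0, "fingers": 0}
    - {"x": 0, "y": 0, "z": 0, "rx": 62, "ry": 0, "rz": 0, "fingers": 0}
    - {"x": 0, "y": 0, "z": 0, "rx": 68, "ry": 0, "rz": 0, "fingers": 0}
    - {"x": 0, "y": 0, "z": 0, "rx": 73, "ry": 0, "rz": 0, "fingers": 0}
    - {"x": 0, "y": 0, "z": 0, "rx": 74, "ry": 0, "rz": 0, "fingers": 0}

```text
time_s: 16.55
tool_pos: [544.6, 131.1, 83.7]
ee_rot: [-0.338, 1.542, 0.343]
ft_force: [0.6, 4.0, -10.8]
width: 12.3
```

```bash
python3 - <<'E'
from h import *
s=sense();print(s["ft_force"],s["ft_torque"],s["width"],row((545.5,130.5,83),down(yaw+np.pi/2)))
E
```

```text
[  0.64774039   4.01055439 -10.79568913] [0.52292555 0.17649088 0.04534883] 12.251849530758175 (array([ 0.0007, -0.0009,  0.0005]), array([-7.352e+01,  2.500e-01, -3.000e-02]))
```

>>> send_rows:
  moves:
    - {"x": 0, "y": 0, "z": 0, "rx": 2, "ry": 0, "rz": 0, "fingers": 0}
    - {"x": 0, "y": 0, "z": 0, "rx": 3.5, "ry": 0, "rz": 0, "fingers": 0}
    - {"x": 0, "y": 0, "z": 0, "rx": 3.5, "ry": 0, "rz": 0, "fingers": 0}

```text
time_s: 16.85
tool_pos: [544.6, 131.2, 83.6]
ee_rot: [-0.29, 1.549, 0.296]
ft_force: [1.5, 3.4, -11.6]
width: 12.4
```

>>> send_rows:
  moves:
    - {"x": 0, "y": 0, "z": 0, "rx": 0, "ry": 0, "rz": 0, "fingers": 0.2}
    - {"x": 0, "y": 0, "z": 0, "rx": 0, "ry": 0, "rz": 0, "fingers": 0.4}
    - {"x": 0, "y": 0, "z": 0, "rx": 0, "ry": 0, "rz": 0, "fingers": 0.5}
    - {"x": -0.02, "y": 0, "z": 0, "rx": 0, "ry": 0, "rz": 0, "fingers": 0.5}
    - {"x": -0.06, "y": 0, "z": 0, "rx": 0, "ry": 0, "rz": 0, "fingers": 0.3}
    - {"x": -0.1, "y": 0, "z": 0, "rx": 0, "ry": 0, "rz": 0, "fingers": 0}
    - {"x": -0.13, "y": 0, "z": 0, "rx": 0, "ry": 0, "rz": 0, "fingers": 0}
    - {"x": -0.13, "y": 0, "z": 0, "rx": 0, "ry": 0, "rz": 0, "fingers": 0}

```text
time_s: 17.65
tool_pos: [547.7, 130.5, 219.9]
ee_rot: [-0.292, 1.537, 0.294]
ft_force: [-0.4, 0.3, 1.2]
width: 0.0
```

```bash
python3 - <<'E'
from h import *
s=sense();print(s["q"],R.from_rotvec(s["ee_rot"]).as_matrix().round(3))
for n,(u0,v0,u1,v1) in{"side":(200,110,330,230)}.items():
    im=cv2.cvtColor(snapshot(n),cv2.COLOR_RGB2BGR);cv2.imwrite(f"pics/g10_{n}.png",cv2.resize(im[v0:v1,u0:u1],None,fx=5,fy=5,interpolation=cv2.INTER_CUBIC))
E
```

```text
[ 0.03363878  0.27523755  1.52018181  0.00352845  1.33312743 -0.34097263] [[ 0.013 -0.365  0.931]
 [ 0.004  0.931  0.365]
 [-1.    -0.001  0.013]]
```

View pics/g10_side.png

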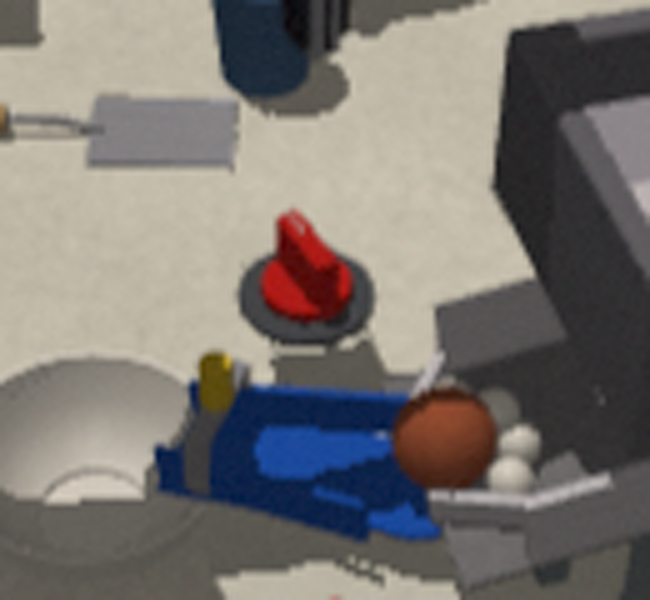

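The clamp is tight. Next I'll plan the tilted approach to the ball.

```bash
cat >> h.py <<'E'
ga=np.array([578.5,-25.])
def gwa(x,y,z):
    c,s=np.cos(yaw),np.sin(yaw); return np.array([ga[0]+c*x-s*y,ga[1]+s*x+c*y,z])
def tilt(t):
    t=np.radians(t);c,s=np.cos(yaw),np.sin(yaw)
    x=np.array([np.sin(t)*c,np.sin(t)*s,-np.cos(t)]);z=np.array([-s,c,0]);return np.stack([x,np.cross(z,x),z],1)
E
python3 - <<'E'
from h import *
s=sense();Q=R.from_rotvec(s["ee_rot"]).as_matrix();M=tilt(40)
rv=R.from_matrix(Q.T@M).as_rotvec();print(np.degrees(np.linalg.norm(rv)))
p1=gwa(-80,0,215);t=Q.T@(p1-s["tool_pos"])/1000
for k in np.linspace(0,1,13)[1:]:
    kp=min(1,k*1.2);print((t*kp).round(3),np.degrees(rv*k).round(1))
E
```

```text
85.14105502504691
[ 0.    -0.014 -0.01 ] [-6.1 -2.2 -2.8]
[ 0.    -0.028 -0.021] [-12.3  -4.4  -5.6]
[ 0.    -0.042 -0.031] [-18.4  -6.6  -8.3]
[ 0.    -0.055 -0.042] [-24.6  -8.8 -11.1]
[ 0.001 -0.069 -0.052] [-30.7 -11.  -13.9]
[ 0.001 -0.083 -0.063] [-36.9 -13.2 -16.7]
[ 0.001 -0.097 -0.073] [-43.  -15.4 -19.5]
[ 0.001 -0.111 -0.084] [-49.2 -17.6 -22.2]
[ 0.001 -0.125 -0.094] [-55.3 -19.8 -25. ]
[ 0.001 -0.138 -0.105] [-61.5 -22.  -27.8]
[ 0.001 -0.138 -0.105] [-67.6 -24.1 -30.6]
[ 0.001 -0.138 -0.105] [-73.8 -26.3 -33.4]
```

>>> send_rows:
  moves:
    - {"x": 0, "y": -0.014, "z": -0.02, "rx": -6.1, "ry": -2.2, "rz": -2.8, "fingers": 0}
    - {"x": 0, "y": -0.028, "z": -0.04, "rx": -12.3, "ry": -4.4, "rz": -5.6, "fingers": 0}
    - {"x": 0, "y": -0.042, "z": -0.055, "rx": -18.4, "ry": -6.6, "rz": -8.3, "fingers": 0}
    - {"x": 0, "y": -0.055, "z": -0.07, "rx": -24.6, "ry": -8.8, "rz": -11.1, "fingers": 0.1}
    - {"x": 0, "y": -0.069, "z": -0.08, "rx": -30.7, "ry": -11, "rz": -13.9, "fingers": 0.2}
    - {"x": 0, "y": -0.083, "z": -0.09, "rx": -36.9, "ry": -13.2, "rz": -16.7, "fingers": 0.25}
    - {"x": 0.001, "y": -0.097, "z": -0.095, "rx": -43, "ry": -15.4, "rz": -19.5, "fingers": 0.25}
    - {"x": 0.001, "y": -0.111, "z": -0.1, "rx": -49.2, "ry": -17.6, "rz": -22.2, "fingers": 0.25}
    - {"x": 0.001, "y": -0.125, "z": -0.105, "rx": -55.3, "ry": -19.8, "rz": -25, "fingers": 0.25}
    - {"x": 0.001, "y": -0.138, "z": -0.105, "rx": -61.5, "ry": -22, "rz": -27.8, "fingers": 0.25}
    - {"x": 0.001, "y": -0.138, "z": -0.105, "rx": -67.6, "ry": -24.1, "rz": -30.6, "fingers": 0.25}
    - {"x": 0.001, "y": -0.138, "z": -0.105, "rx": -73.8, "ry": -26.3, "rz": -33.4, "fingers": 0.25}

```text
time_s: 18.9
tool_pos: [497.1, -34.3, 212.9]
ee_rot: [-1.401, 0.704, 0.763]
ft_force: [-0.5, -0.3, -0.4]
width: 21.2
```

```bash
python3 - <<'E'
from h import *
s=sense();M=tilt(40)
print(s["q"],row(gwa(-70,0,170),M),row(gwa(-60,0,145),M))
E
```

```text
[-0.57465192 -0.1641496   2.19309911  0.60439177  0.6865333  -2.53396369] (array([ 0.0418,  0.0152, -0.0033]), array([-7.84, -2.3 , -3.99])) (array([ 0.0679,  0.0218, -0.0033]), array([-7.84, -2.3 , -3.99]))
```

>>> send_rows:
  moves:
    - {"x": 0.02, "y": 0.007, "z": -0.003, "rx": -4, "ry": -1.2, "rz": -2, "fingers": 0.25}
    - {"x": 0.042, "y": 0.015, "z": -0.003, "rx": -7.8, "ry": -2.3, "rz": -4, "fingers": 0.25}
    - {"x": 0.042, "y": 0.015, "z": -0.003, "rx": -7.8, "ry": -2.3, "rz": -4, "fingers": 0.25}

```text
time_s: 19.2
tool_pos: [508.0, -34.8, 167.3]
ee_rot: [-1.519, 0.58, 0.796]
ft_force: [-0.6, -0.0, 0.2]
width: 21.4
```

```bash
python3 - <<'E'
from h import *
s=sense();M=tilt(40)
print(s["q"],row(gwa(-50,0,140),M))
for n,(u0,v0,u1,v1) in{"side":(200,110,340,230),"top":(190,90,330,240)}.items():
    im=cv2.cvtColor(snapshot(n),cv2.COLOR_RGB2BGR);cv2.imwrite(f"pics/g11_{n}.png",cv2.resize(im[v0:v1,u0:u1],None,fx=5 if n=="side" else 4,fy=5 if n=="side" else 4,interpolation=cv2.INTER_CUBIC))
p=s["tool_pos"];x=R.from_rotvec(s["ee_rot"]).as_matrix()[:,0]
print("tcp px",proj("side",p),"tip22",proj("side",p+22*x),"tip0 crop",(proj("side",p)-[200,110])*5)
E
```

```text
[-0.6403091  -0.06483255  2.29798564  0.94694247  0.59440309 -3.08102374] (array([ 0.0345,  0.0012, -0.0007]), array([-0.09,  0.05, -0.13]))
tcp px [254.78896561 190.72595564] tip22 [261.0616197 194.753829 ] tip0 crop [273.94482807 403.62977819]
```

View pics/g11_side.png

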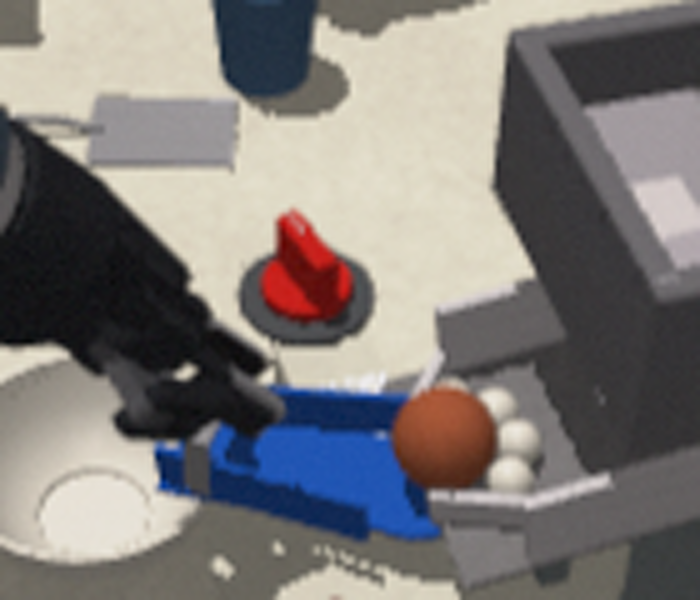

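View pics/g11_top.png

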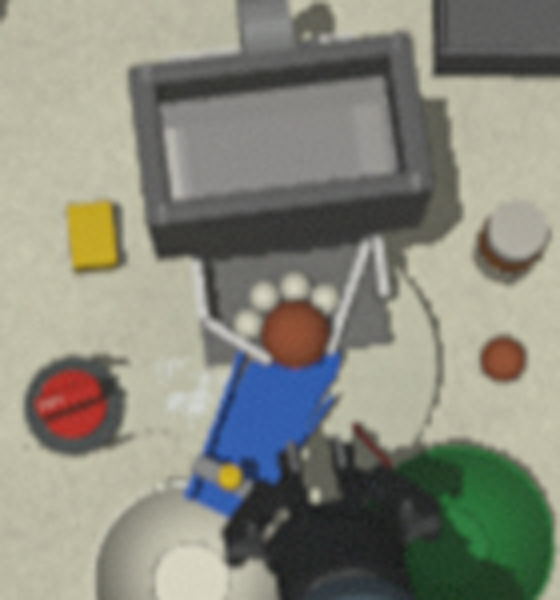

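```bash
python3 - <<'E'
from h import *
s=sense();p=s["tool_pos"];x=R.from_rotvec(s["ee_rot"]).as_matrix()[:,0]
for e in(-8,-4,0,10,22):
    q=p+e*x;print(e,((proj("top",q)-[190,90])*4).round(),((proj("side",q)-[200,110])*5).round())
b=gw(10,2,123);print((proj("top",b)-[190,90])*4)
E
```

```text
-8 [313. 446.] [262. 396.]
-4 [313. 443.] [267. 400.]
0 [312. 440.] [273. 403.]
10 [310. 432.] [288. 413.]
22 [308. 422.] [305. 424.]
[295.74185371 333.2597842 ]
```

The wrist joint is near its limit (-3.08 of -3.12), so I'll back off and take the equivalent half-turn grasp first.

>>> send_rows:
  moves:
    - {"x": -0.03, "y": 0, "z": 0, "rx": 2, "ry": 0, "rz": 0, "fingers": 0.25}
    - {"x": -0.05, "y": 0, "z": 0, "rx": 10, "ry": 0, "rz": 0, "fingers": 0.25}
    - {"x": -0.05, "y": 0, "z": 0, "rx": 18, "ry": 0, "rz": 0, "fingers": 0.25}
    - {"x": -0.05, "y": 0, "z": 0, "rx": 26, "ry": 0, "rz": 0, "fingers": 0.25}
    - {"x": -0.05, "y": 0, "z": 0, "rx": 34, "ry": 0, "rz": 0, "fingers": 0.25}
    - {"x": -0.05, "y": 0, "z": 0, "rx": 42, "ry": 0, "rz": 0, "fingers": 0.25}
    - {"x": -0.05, "y": 0, "z": 0, "rx": 50, "ry": 0, "rz": 0, "fingers": 0.25}
    - {"x": -0.05, "y": 0, "z": 0, "rx": 58, "ry": 0, "rz": 0, "fingers": 0.25}
    - {"x": -0.05, "y": 0, "z": 0, "rx": 66, "ry": 0, "rz": 0, "fingers": 0.25}
    - {"x": -0.05, "y": 0, "z": 0, "rx": 74, "ry": 0, "rz": 0, "fingers": 0.25}
    - {"x": -0.05, "y": 0, "z": 0, "rx": 82, "ry": 0, "rz": 0, "fingers": 0.25}
    - {"x": -0.05, "y": 0, "z": 0, "rx": 90, "ry": 0, "rz": 0, "fingers": 0.25}

```text
time_s: 20.5
tool_pos: [475.8, -39.2, 205.7]
ee_rot: [-0.054, 0.877, 0.134]
ft_force: [-0.5, 0.4, -0.5]
width: 21.3
```

>>> send_rows:
  moves:
    - {"x": 0, "y": 0, "z": 0, "rx": 8, "ry": 0, "rz": 0, "fingers": 0.25}
    - {"x": 0, "y": 0, "z": 0, "rx": 16, "ry": 0, "rz": 0, "fingers": 0.25}
    - {"x": 0, "y": 0, "z": 0, "rx": 24, "ry": 0, "rz": 0, "fingers": 0.25}
    - {"x": 0, "y": 0, "z": 0, "rx": 32, "ry": 0, "rz": 0, "fingers": 0.25}
    - {"x": 0, "y": 0, "z": 0, "rx": 40, "ry": 0, "rz": 0, "fingers": 0.25}
    - {"x": 0, "y": 0, "z": 0, "rx": 48, "ry": 0, "rz": 0, "fingers": 0.25}
    - {"x": 0, "y": 0, "z": 0, "rx": 56, "ry": 0, "rz": 0, "fingers": 0.25}
    - {"x": 0, "y": 0, "z": 0, "rx": 64, "ry": 0, "rz": 0, "fingers": 0.25}
    - {"x": 0, "y": 0, "z": 0, "rx": 72, "ry": 0, "rz": 0, "fingers": 0.25}
    - {"x": 0, "y": 0, "z": 0, "rx": 80, "ry": 0, "rz": 0, "fingers": 0.25}
    - {"x": 0, "y": 0, "z": 0, "rx": 88, "ry": 0, "rz": 0, "fingers": 0.25}
    - {"x": 0, "y": 0, "z": 0, "rx": 91, "ry": 0, "rz": 0, "fingers": 0.25}

```text
time_s: 21.7
tool_pos: [475.5, -39.1, 205.9]
ee_rot: [1.425, 0.779, -0.587]
ft_force: [-0.3, 0.1, 0.1]
width: 21.6
```

```bash
cat >>h.py <<'E'
def tiltf(t):
    M=tilt(t);return np.stack([M[:,0],-M[:,1],-M[:,2]],1)
def corner(x,y,z): return gwa(x-6.5,y,z-9.4)   # front corner (grader x,y, world z) -> TCP for 40 deg
E
python3 - <<'E'
from h import *
s=sense();M=tiltf(40)
print(s["q"])
for c in((-40,1,160),(-30,1,133),(-18,1,133)):print(corner(*c),row(corner(*c),M))
E
```

```text
[-0.73386434 -0.20931266  2.28717787  0.80282585  0.75440505  0.20697149]
[532.35212896 -30.79862038 150.6       ] (array([ 0.0792,  0.009 , -0.0001]), array([-1.89, -0.04,  0.33]))
[542.2450095  -29.33885513 123.6       ] (array([ 0.1064, -0.0006,  0.0002]), array([-1.89, -0.04,  0.33]))
[554.11646615 -27.58713682 123.6       ] (array([ 1.141e-01,  8.700e-03, -1.000e-04]), array([-1.89, -0.04,  0.33]))
```

>>> send_rows:
  moves:
    - {"x": 0.03, "y": 0.004, "z": 0, "rx": -1, "ry": 0, "rz": 0.2, "fingers": 0.25}
    - {"x": 0.06, "y": 0.008, "z": 0, "rx": -1.9, "ry": 0, "rz": 0.3, "fingers": 0.25}
    - {"x": 0.079, "y": 0.009, "z": 0, "rx": -1.9, "ry": 0, "rz": 0.3, "fingers": 0.25}
    - {"x": 0.095, "y": 0.003, "z": 0, "rx": -1.9, "ry": 0, "rz": 0.3, "fingers": 0.25}
    - {"x": 0.106, "y": -0.0006, "z": 0, "rx": -1.9, "ry": 0, "rz": 0.3, "fingers": 0.25}
    - {"x": 0.106, "y": -0.0006, "z": 0, "rx": -1.9, "ry": 0, "rz": 0.3, "fingers": 0.25}

```text
time_s: 22.3
tool_pos: [541.4, -28.3, 122.6]
ee_rot: [1.397, 0.784, -0.569]
ft_force: [0.4, -0.1, -0.8]
width: 21.5
```

```bash
python3 - <<'E'
from h import *
s=sense();M=tiltf(40)
print(s["q"],s["ft_force"])
b=lambda X:133+.14*X
for xb in (10,30,50,70,78):
    x=xb-22;z=98+xb*.1405+24.2+9;print(xb,row(corner(x,1,z),M)[0])
print(row(corner(0,1,140),M)[1])
for n,(u0,v0,u1,v1) in{"side":(220,130,340,230),"top":(210,110,320,230)}.items():
    im=cv2.cvtColor(snapshot(n),cv2.COLOR_RGB2BGR);cv2.imwrite(f"pics/g12_{n}.png",cv2.resize(im[v0:v1,u0:u1],None,fx=5,fy=5,interpolation=cv2.INTER_CUBIC))
E
```

```text
[-0.5554537   0.09715937  2.29393791  1.1878149   0.46447392 -0.15215727] [ 0.41847523 -0.09555342 -0.84177093]
10 [0.0114 0.0147 0.0011]
30 [0.0221 0.0319 0.0011]
50 [0.0327 0.0491 0.0012]
70 [0.0434 0.0662 0.0012]
78 [0.0476 0.0731 0.0012]
[-0.07 -0.15  0.18]
```

View pics/g12_side.png

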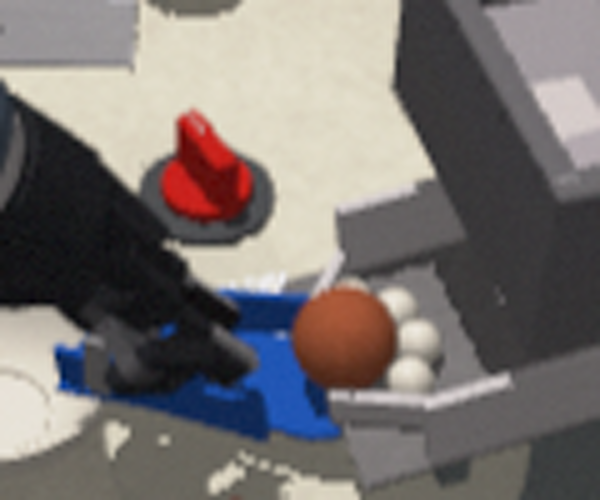

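View pics/g12_top.png

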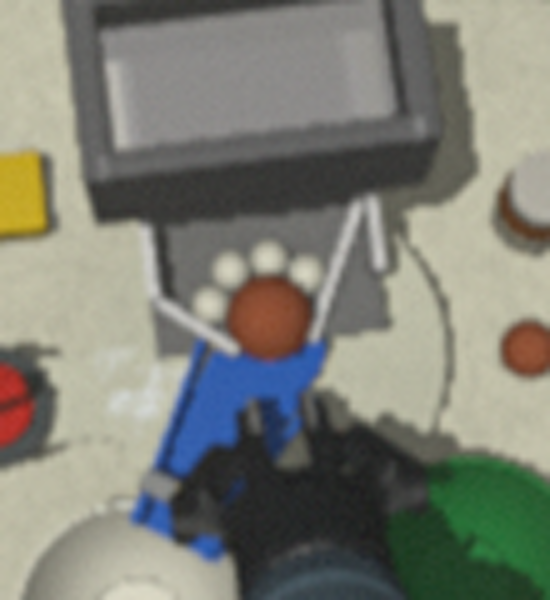

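The tips are lined up in front of the ball, with the fingers at (247,410) and (318,400) in the top crop and the ball at (268,318). I'll start pushing slowly.

>>> send_rows:
  moves:
    - {"x": 0.008, "y": 0.009, "z": 0.001, "rx": 0, "ry": 0, "rz": 0, "fingers": 0.25}
    - {"x": 0.0114, "y": 0.0147, "z": 0.001, "rx": 0, "ry": 0, "rz": 0, "fingers": 0.25}
    - {"x": 0.014, "y": 0.019, "z": 0.001, "rx": 0, "ry": 0, "rz": 0, "fingers": 0.25}
    - {"x": 0.0168, "y": 0.0235, "z": 0.001, "rx": 0, "ry": 0, "rz": 0, "fingers": 0.25}
    - {"x": 0.0195, "y": 0.028, "z": 0.001, "rx": 0, "ry": 0, "rz": 0, "fingers": 0.25}

```text
time_s: 22.9
tool_pos: [576.3, -24.9, 127.7]
ee_rot: [1.396, 0.781, -0.568]
ft_force: [-3.9, -0.6, 5.2]
width: 21.3
```

```bash
cat > look.py <<'E'
from h import *
import sys
k=sys.argv[1];s=sense();M=tiltf(40)
print(s["q"],s["ft_force"],row(corner(0,1,140),M)[1])
for xb in (10,30,50,70,78):
    x=xb-22;z=98+xb*.1405+24.2+9;print(xb,row(corner(x,1,z),M)[0])
o=[]
for n,(u0,v0,u1,v1) in{"side":(230,130,340,230),"top":(220,110,310,210)}.items():
    im=cv2.cvtColor(snapshot(n),cv2.COLOR_RGB2BGR);o.append(cv2.resize(im[v0:v1,u0:u1],None,fx=4,fy=4,interpolation=cv2.INTER_CUBIC))
cv2.imwrite(f"pics/{k}.png",np.hstack(o))
E
python3 look.py p1
```

```text
[-0.49084318  0.14314987  2.21858204  1.14904085  0.43332896 -0.05730357] [-3.87711326 -0.56469596  5.19687328] [ 0.01 -0.05  0.01]
10 [-0.0071 -0.0154 -0.0006]
30 [ 0.0036  0.0017 -0.0006]
50 [ 0.0143  0.0189 -0.0006]
70 [ 0.025   0.036  -0.0005]
78 [ 0.0293  0.0428 -0.0005]
```

View pics/p1.png

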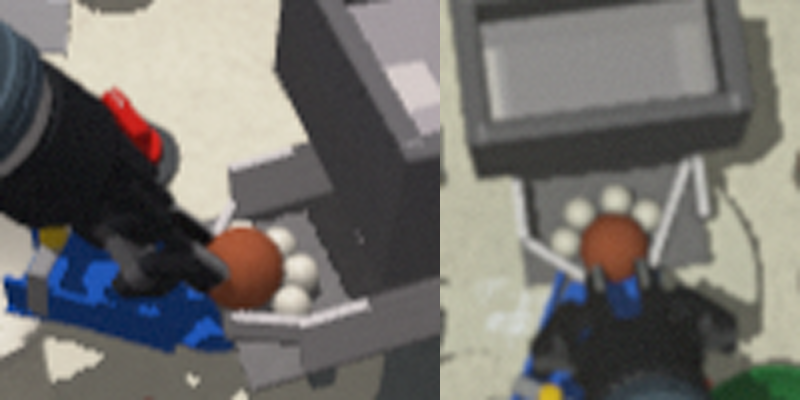

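The ball hasn't moved, and the force (-3.9, 0, +5.2) shows the tips are pressing too high on it. I'll back off, lower them 8 mm and advance again.

>>> send_rows:
  moves:
    - {"x": -0.007, "y": -0.0085, "z": 0, "rx": 0, "ry": 0, "rz": 0, "fingers": 0.25}
    - {"x": -0.013, "y": -0.0155, "z": 0, "rx": 0, "ry": 0, "rz": 0, "fingers": 0.25}
    - {"x": -0.009, "y": -0.019, "z": 0, "rx": 0, "ry": 0, "rz": 0, "fingers": 0.25}
    - {"x": -0.007, "y": -0.0205, "z": 0, "rx": 0, "ry": 0, "rz": 0, "fingers": 0.25}
    - {"x": -0.004, "y": -0.016, "z": 0, "rx": 0, "ry": 0, "rz": 0, "fingers": 0.25}
    - {"x": -0.001, "y": -0.011, "z": 0, "rx": 0, "ry": 0, "rz": 0, "fingers": 0.25}
    - {"x": 0.002, "y": -0.006, "z": 0, "rx": 0, "ry": 0, "rz": 0, "fingers": 0.25}
    - {"x": 0.005, "y": -0.001, "z": 0, "rx": 0, "ry": 0, "rz": 0, "fingers": 0.25}

```text
time_s: 23.8
tool_pos: [579.7, -24.5, 123.6]
ee_rot: [1.396, 0.781, -0.567]
ft_force: [-0.5, -0.4, 0.8]
width: 21.0
```

```bash
python3 look.py p2
```

```text
[-0.48538781  0.15739823  2.21649919  1.1755595   0.42519071 -0.08274676] [-0.49337629 -0.39781929  0.79961684] [ 0.06 -0.06 -0.03]
10 [-0.0124 -0.0154 -0.0007]
30 [-0.0017  0.0017 -0.0007]
50 [ 0.009   0.0188 -0.0006]
70 [ 0.0197  0.036  -0.0006]
78 [ 0.024   0.0428 -0.0006]
```

View pics/p2.png

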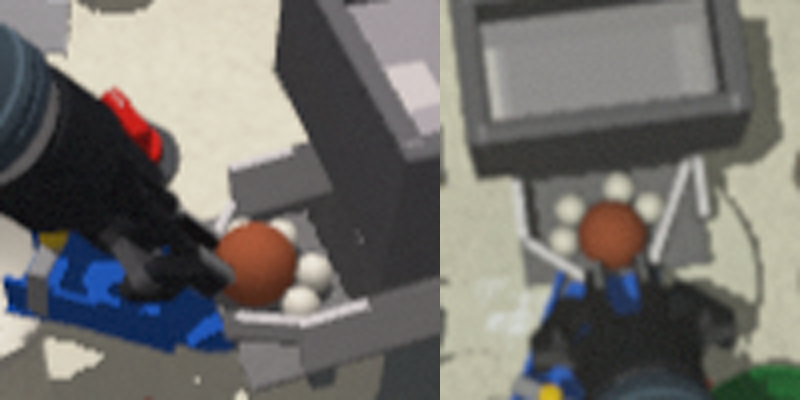

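The ball now rolls back with the tool. I'll continue up-ramp.

>>> send_rows:
  moves:
    - {"x": 0.0027, "y": 0.0043, "z": 0, "rx": 0, "ry": 0, "rz": 0, "fingers": 0.25}
    - {"x": 0.0053, "y": 0.0086, "z": 0, "rx": 0, "ry": 0, "rz": 0, "fingers": 0.25}
    - {"x": 0.008, "y": 0.0129, "z": 0, "rx": 0, "ry": 0, "rz": 0, "fingers": 0.25}
    - {"x": 0.0107, "y": 0.0172, "z": 0, "rx": 0, "ry": 0, "rz": 0, "fingers": 0.25}
    - {"x": 0.0133, "y": 0.0215, "z": 0, "rx": 0, "ry": 0, "rz": 0, "fingers": 0.25}
    - {"x": 0.016, "y": 0.0258, "z": 0, "rx": 0, "ry": 0, "rz": 0, "fingers": 0.25}
    - {"x": 0.0187, "y": 0.0301, "z": 0, "rx": 0, "ry": 0, "rz": 0, "fingers": 0.25}
    - {"x": 0.0213, "y": 0.0344, "z": 0, "rx": 0, "ry": 0, "rz": 0, "fingers": 0.25}

```text
time_s: 24.7
tool_pos: [620.1, -18.5, 129.6]
ee_rot: [1.395, 0.781, -0.566]
ft_force: [-1.1, -0.7, -0.1]
width: 21.2
```

```bash
python3 look.py p3
```

```text
[-0.42101607  0.20776743  2.12460529  1.09190562  0.40138841  0.05771199] [-1.05098157 -0.68624933 -0.10211393] [ 0.1  -0.06 -0.05]
10 [-0.0341 -0.0504 -0.0007]
30 [-0.0234 -0.0333 -0.0007]
50 [-0.0127 -0.0162 -0.0007]
70 [-0.0019  0.0009 -0.0006]
78 [ 0.0023  0.0078 -0.0006]
```

View pics/p3.png

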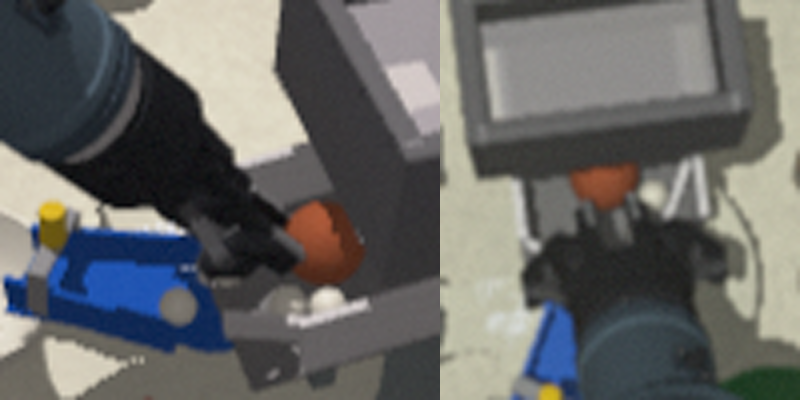

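One small ball is already on the spout at (180,305) in the crop. I'll go a little further and hold.

>>> send_rows:
  moves:
    - {"x": 0.0027, "y": 0.0043, "z": 0, "rx": 0, "ry": 0, "rz": 0, "fingers": 0.25}
    - {"x": 0.0053, "y": 0.0086, "z": 0, "rx": 0, "ry": 0, "rz": 0, "fingers": 0.25}
    - {"x": 0.006, "y": 0.0095, "z": 0, "rx": 0, "ry": 0, "rz": 0, "fingers": 0.25}
    - {"x": 0.006, "y": 0.0095, "z": 0, "rx": 0, "ry": 0, "rz": 0, "fingers": 0.25}
    - {"x": 0.006, "y": 0.0095, "z": 0, "rx": 0, "ry": 0, "rz": 0, "fingers": 0.25}
    - {"x": 0.006, "y": 0.0095, "z": 0, "rx": 0, "ry": 0, "rz": 0, "fingers": 0.25}
    - {"x": 0.006, "y": 0.0095, "z": 0, "rx": 0, "ry": 0, "rz": 0, "fingers": 0.25}
    - {"x": 0.006, "y": 0.0095, "z": 0, "rx": 0, "ry": 0, "rz": 0, "fingers": 0.25}
    - {"x": 0.006, "y": 0.0095, "z": 0, "rx": 0, "ry": 0, "rz": 0, "fingers": 0.25}
    - {"x": 0.006, "y": 0.0095, "z": 0, "rx": 0, "ry": 0, "rz": 0, "fingers": 0.25}

```text
time_s: 25.8
tool_pos: [631.4, -16.9, 131.3]
ee_rot: [1.395, 0.78, -0.565]
ft_force: [0.1, -0.6, 0.4]
width: 21.4
```

```bash
sed -i 's/(230,130,340,230)/(210,130,330,230)/' look.py; python3 look.py p4
```

```text
[-0.40551416  0.22167792  2.09872437  1.06626013  0.39692305  0.09691249] [ 0.0719799  -0.56753312  0.41362236] [ 0.12 -0.05 -0.08]
10 [-0.0401 -0.0603 -0.0009]
30 [-0.0294 -0.0432 -0.0008]
50 [-0.0187 -0.0261 -0.0008]
70 [-0.0079 -0.009  -0.0008]
78 [-0.0036 -0.0021 -0.0007]
```

View pics/p4.png

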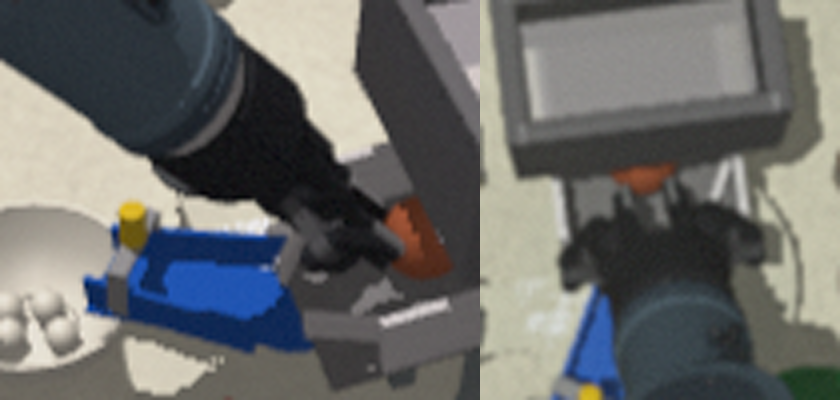

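```bash
python3 - <<'E'
from h import *
im=cv2.cvtColor(snapshot("side"),cv2.COLOR_RGB2BGR);cv2.imwrite("pics/d1.png",cv2.resize(im[160:300,180:320],None,fx=4,fy=4,interpolation=cv2.INTER_CUBIC))
E
```

```text
(no output)
```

View pics/d1.png

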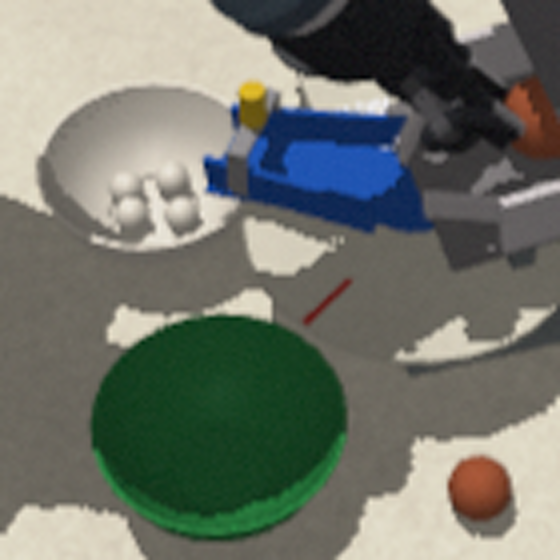

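All four balls are in the white dish and the green dish is empty. I'll let the big ball roll back down against the tool, slowly, then withdraw.

>>> send_rows:
  moves:
    - {"x": -0.0027, "y": -0.0043, "z": 0, "rx": 0, "ry": 0, "rz": 0, "fingers": 0.25}
    - {"x": -0.0064, "y": -0.0103, "z": 0, "rx": 0, "ry": 0, "rz": 0, "fingers": 0.25}
    - {"x": -0.0101, "y": -0.0163, "z": 0, "rx": 0, "ry": 0, "rz": 0, "fingers": 0.25}
    - {"x": -0.0139, "y": -0.0224, "z": 0, "rx": 0, "ry": 0, "rz": 0, "fingers": 0.25}
    - {"x": -0.0176, "y": -0.0284, "z": 0, "rx": 0, "ry": 0, "rz": 0, "fingers": 0.25}
    - {"x": -0.0213, "y": -0.0344, "z": 0, "rx": 0, "ry": 0, "rz": 0, "fingers": 0.25}
    - {"x": -0.025, "y": -0.0404, "z": 0, "rx": 0, "ry": 0, "rz": 0, "fingers": 0.25}
    - {"x": -0.0288, "y": -0.0464, "z": 0, "rx": 0, "ry": 0, "rz": 0, "fingers": 0.25}
    - {"x": -0.0325, "y": -0.0525, "z": 0, "rx": 0, "ry": 0, "rz": 0, "fingers": 0.25}
    - {"x": -0.0362, "y": -0.0585, "z": 0, "rx": 0, "ry": 0, "rz": 0, "fingers": 0.25}
    - {"x": -0.0399, "y": -0.0645, "z": 0, "rx": 0, "ry": 0, "rz": 0, "fingers": 0.25}
    - {"x": -0.043, "y": -0.07, "z": 0, "rx": 0, "ry": 0, "rz": 0, "fingers": 0.25}

```text
time_s: 27.15
tool_pos: [550.5, -29.1, 119.1]
ee_rot: [1.395, 0.78, -0.565]
ft_force: [-0.0, -0.2, -0.5]
width: 21.5
```

```bash
python3 look.py p5
```

```text
[-0.54301982  0.12092581  2.28296864  1.22591902  0.45111223 -0.18538353] [-0.01895138 -0.20530115 -0.5437383 ] [ 0.12 -0.05 -0.08]
10 [ 0.0032  0.0102 -0.0009]
30 [ 0.0139  0.0273 -0.0008]
50 [ 0.0246  0.0444 -0.0008]
70 [ 0.0354  0.0615 -0.0008]
78 [ 0.0397  0.0683 -0.0007]
```

View pics/p5.png

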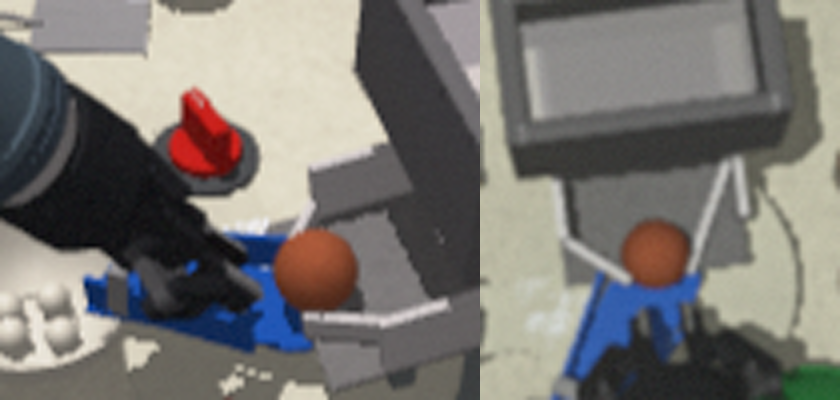

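The ball is back in the gate and the dish still holds four. Now I'll withdraw, up first.

>>> send_rows:
  moves:
    - {"x": -0.012, "y": 0.006, "z": 0, "rx": 0, "ry": 0, "rz": 0, "fingers": 0.25}
    - {"x": -0.03, "y": 0.02, "z": 0, "rx": 0, "ry": 0, "rz": 0, "fingers": 0.25}
    - {"x": -0.06, "y": 0.025, "z": 0, "rx": 0, "ry": 0, "rz": 0, "fingers": 0.25}
    - {"x": -0.09, "y": 0.025, "z": 0, "rx": 0, "ry": 0, "rz": 0, "fingers": 0.25}
    - {"x": -0.12, "y": 0.025, "z": 0, "rx": 0, "ry": 0, "rz": 0, "fingers": 0.25}
    - {"x": -0.13, "y": 0.025, "z": 0, "rx": 0, "ry": 0, "rz": 0, "fingers": 0.25}
    - {"x": -0.13, "y": 0.025, "z": 0, "rx": 0, "ry": 0, "rz": 0, "fingers": 0.25}
    - {"x": -0.13, "y": 0.025, "z": 0, "rx": 0, "ry": 0, "rz": 0, "fingers": 0.25}

```text
time_s: 28.05
tool_pos: [486.5, -38.7, 234.5]
ee_rot: [1.395, 0.78, -0.566]
ft_force: [-0.1, 0.2, -1.1]
width: 21.2
```

```bash
python3 - <<'E'
from h import *
print(sense()["ft_force"],sense()["tool_pos"])
o=[]
for n,(u0,v0,u1,v1) in{"side":(190,100,370,330),"top":(190,90,350,295)}.items():
    im=cv2.cvtColor(snapshot(n),cv2.COLOR_RGB2BGR);o.append(cv2.resize(im[v0:v1,u0:u1],(395,505 if n=="side" else 505),interpolation=cv2.INTER_CUBIC))
cv2.imwrite("pics/end.png",np.hstack(o))
E
```

```text
[-0.0526469   0.16888158 -1.10752205] [486.50389563 -38.66872523 234.45649284]
```

View pics/end.png

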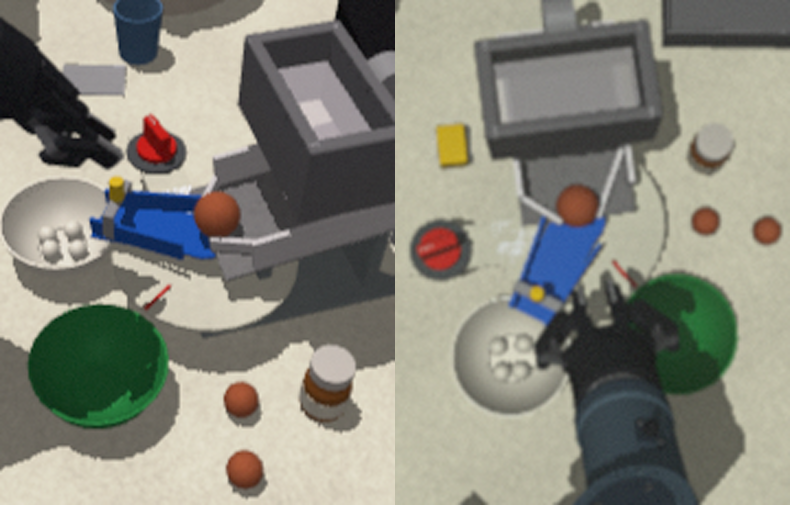

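```bash
python3 -c "
from rig import *
print(close_job())"
```

```text
the job is handed in; nothing more can be done
None
```

The job is done and handed in at about 28 s of the 67 s allowed; the hand-in reports no verdict. The last pictures show all four small balls in the white dish and the green dish empty.

- **Clamp loosened:** I turned the knob back until it met its stop.
- **Spout:** I swung it by its post to the mark in front of the white dish. After measuring against the red marks, I made a small correction of about 2.3 mm.
- **Clamp tightened:** I screwed it up to about 1.3 rad, close to its tight stop.
- **Big ball:** I pushed it back with the tool tilted 40°, reaching about 75 mm up-ramp by my estimate. The four small balls ran past it, and I then let it roll gently back into the gate, where it still sits. The jar, the wax block and the other things visible in the last pictures were not disturbed. The last pictures showed no contact with the magnifier, and force readings stayed low throughout.

These did not go cleanly or did not agree:
- **Fingertip position:** the fingertips sat about 22 mm farther back than `tip_reach` says. My first grip on the knob closed just above it on nothing, so I went deeper and regripped.
- **Spout angle:** my readings of the final angle ranged from -0.56 to -0.64 rad. My best estimate is -0.60.
- **First push:** it met the big ball too high and did not move it. I lowered the tips 8 mm and it worked.

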